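# Mix the oil sample and present the dip sampler

### The job

Get the next sample ready. Mix it first: lift the capped bottle off the stirrer, tip it right over so that its cap points well downwards, and stand it back upright in the middle of the stirrer's round plate, set down and not dropped. Then draw the dip sampler (the tall tool with the thick handle) straight up out of its rack, turn it level and finish while still holding it so, steady and at least 20 cm above the bench, for its tube to be inspected, leaving the other ware where it is.

Things in the scene. Friction and masses are not known exactly. Their poses are not given: they have to be found in the camera images.
- bottle: closed glass sample bottle, round, 56 mm diameter with straight walls from its foot to 76 mm up, then a shoulder and a grey cap 36 mm in diameter, 104 mm tall in all, about 0.22 kg; origin at the centre of its underside, z towards the cap
- bottle_cap (a point): centre of the top of the bottle's cap, 104 mm from its underside
- stirrer: low white magnetic stirrer, fixed, housing 160 x 150 mm and 58 mm tall, with a round flat aluminium plate 128 mm in diameter on top, its surface 70 mm above the bench; a small look-only knob sticks out 12 mm on the -x side; origin under its centre
- plate (a point): centre of the stirrer plate's upper surface, where the bottle stands; z up
- rack: aluminium block, fixed, 80 x 225 mm and 60 mm tall, with three round wells 16 mm wide and 50 mm deep in a row along its y axis, 75 mm apart, the middle one at its centre; origin under its centre; the sampler and the two test tubes stand in the wells in any order
- sampler: dip sampler, a straight round tool 171 mm long: steel tube 14 mm in diameter from its foot to 100 mm, then a grey plastic handle 22 mm in diameter from 100 to 165 mm, then a 6 mm steel stub; about 0.11 kg, centre of mass about 88 mm from the foot; stands upright in a well, its foot 10 mm and its top 181 mm above the bench, the tallest thing in the rack; loose in the well, so it pulls straight up; origin at the centre of its foot, z along it towards the handle
- sampler_tip (a point): the foot of the sampler's tube (same point as its origin)
- sampler_grip (a point): on the sampler's axis in the handle, 135 mm from the foot; the place to grip
- sampler_top (a point): the handle end of the sampler, 171 mm from the foot
- tube1: stoppered glass test tube, 14 mm diameter, 86 mm long with an 18 mm wide rubber stopper; stands in a well of the rack, its top 36 mm above the block; origin at the centre of its foot; leave alone
- tube2: a second tube like tube1, in another well of the rack; leave alone
- beaker: clear plastic beaker, 68 mm across, 85 mm tall, origin under its centre; leave alone
- flask: conical glass flask, 76 mm across at the foot, 103 mm tall, origin under its centre; leave alone
- weight: steel cylinder weight, 38 mm diameter, 45 mm tall, origin under its centre; leave alone
- dish: flat clear dish, 90 mm diameter, 14 mm tall, origin under its centre; leave alone
- tipbox: white plastic box 120 x 85 x 60 mm (x, y, z), origin under its centre; leave alone
- jar: amber jar with white cap, 64 mm diameter, 80 mm tall, origin under its centre; leave alone
Mind the look-alikes: they are no part of the job. Leave any black or turquoise look-alike of the bottle alone.

How it is judged:
By the outcome, as a careful person would: the job done as asked, in the order asked, and still so for the second after the job is handed in, while the arm keeps its last pose, push and grip.
It also fails if it takes over 67 s, if anything falls off the work surface, if the arm or the gripper's body presses on something with over 40 N, if the wrist force passes 120 N, or if a joint passes its speed limit or range.

### The arm

A 6-joint arm with a two-finger parallel gripper is mounted at the origin on the work surface. World frame = base frame: x ahead of the robot, y to its left, z up, the work surface at z = 0. Lengths are in m, angles in degrees, forces in N, time in s.
With the tool pointing down it reaches from about 0.35 to 0.875 m from the base axis. Payload 4.2 kg.
Tool frame: the origin (TCP) lies on the centre line of the jaws, within the pads' length; the fingertips stand 19 mm ahead of it and the grasp point (between the pads) is the TCP; x points along the fingers, y is the direction in which the jaws open and shut, and the axes are right-handed (so a half turn about x gives the same grasp; the last joint's range is limited). The gripper opens to 87 mm and grips with 3 to 60 N. Pads are 19 mm wide; open, the fingers measure 117 mm over their backs; the gripper's body (75 mm by 190 mm) begins 51 mm behind the grasp point.
Start: joints at [90.046, 22.042, 0.453, 0, -68.411, -14.817], TCP at [0.159, 0.604, 0.242] pointing down, gripper open.
Joint ranges: [-179.83, 179.83], [-69.29, 118.12], [-61.27, 80.66], [-181.25, 117.63], [-171.15, -9.14], [-177.46, 177.46]. Speed limits (degrees/s): [159.86, 159.86, 180, 180, 180, 180].

### API

Orientations are given as a 3x3 rotation matrix whose columns are the frame's x, y, z axes.
In Python, from station import r, viewer, job, spotter gives the robot as it stands.
- The arm moves only by the tool play_rows, never from a script. Its argument "commands" is a list of rows, each an object of numbers: "fingers": the gripper command: -1 is fully open, 1 is shut, values between are in proportion; "tx", "ty", "tz": the shift along the tool's x, y, z normalised to -1 to 1, where 1 is 750 mm; "ax", "ay", "az": the turn, a rotation vector about the tool's x, y, z normalised to -1 to 1, where 1 is pi rad. In form: [{"fingers": .., "tx": .., "ty": .., "tz": .., "ax": .., "ay": .., "az": ..}, ...]. A call has 1 to 5 rows; each row is the pose to reach, as a shift and turn from the pose commanded when the call began, along the tool's axes at that moment, turning the shorter way round; what a row does not reach only later rows make up. A row lasts 1/12 s, in which the tool goes at most 41.7 mm and 7.16 degrees, less where a joint would pass 70% of its speed; a pose out of reach is approached as far as the arm can. A call with a number of a shift or a turn outside -1 to 1 is refused whole. A call with a gripper value outside its range is refused whole. The fingers move at their own pace and stop on an object; the grip force is fixed at half the most. Time passes only in rows, so rows that repeat a pose let the fingers close. It gives the time, the measured TCP pose, the force and the opening at its end, in the units of the state.
- r.sense(): the state, without advancing time (a new reading comes with each control period).
- viewer.capture(name): name is "side" or "top" or "wrist"; returns a dict with "image" (420x560x3 uint8, red, green, blue), "fx", "fy", "cx", "cy" (pixels), "R" (3x3) and "t" (3): a world point X has camera coordinates R X + t; the wrist camera has in their place "mount" (4x4, takes a point from camera to tool coordinates, whose origin is the TCP and whose axes are the tool frame's). Camera axes: x right, y down, z forward; pixel columns grow to the right and rows downward; lengths in m; the calibration is good to about 2 mm. The wrist camera is an equidistant fisheye: a pixel r from the principal point sees the ray r / f radians off the axis. A picture is of the moment at which its call begins: read the wrist's pose just before it. There is no depth.
- job.finish_job(): hands the job in, once; it reports no verdict.
Trained networks look in a picture, given as the dict that the camera call returned (one of the last four; its "shot" number tells which), for a name from the list of things; names that differ only in an ending like _2 or _b are one class to them, and where a whole thing is asked for, a point or a joint stands for the part that bears it (a point fixed in the world has none). Each returns a list of dicts, best first, with "score" (0 to 1); they miss things now and then, are a little off and sometimes report something else, mostly with a low value. They report only what shows in the picture. A call takes as long as a camera call. They do not tell look-alikes from the thing itself.
- spotter.find_in(name, picture): "uv" ([column, row] in pixels, amid what is visible of it).
- spotter.silhouettes(name, picture): "region" (420x560 bool, what is visible of it) and "uv" ([column, row] in pixels, amid what is visible of it).
The state is a dict: "time_s": time; "joints": joint angles; "joint_velocities": joint speeds; "effort": joint torques, N m; "tcp_pos": TCP position; "ee_rot": TCP orientation; "wrist_force": force on the tool from outside, world axes, zero at the start; "moment": the same for the moment, N m; "gripper_width": opening from 0.0 (shut) to 1.0 (fully open).
Only numpy, scipy, OpenCV 4.12 (cv2) and the standard library are available. Lean on these libraries where they do the work, as an engineer would, in place of code of your own. Each camera call takes 0.05 s, during which the arm holds its last target. There are 200 camera calls.

## Working session

There is one attempt and no reset: what is moved stays moved. The work goes in short steps, Python scripts to look and compute and a tool call to move; the robot and the scene stay as the last step left them, time stands still between calls to the robot, and variables do not carry over. Pictures are saved under pics/ and viewed, about 8 in all and at most 12, crops included, and the job is handed in when it is done.

Besides the shell and the picture viewer there is one more tool, called after "Emit:" as name([rows], argument=value, ...), one row to a line, values as JSON. play_rows: Moves the arm, as the interface text tells. Its arguments: {"type":"object","properties":{"commands":{"type":"array"}},"required":["commands"]}

```bash
mkdir -p pics; ls; python3 - <<'E'
from station import r, viewer, job, spotter
import cv2, numpy as np
s=r.sense(); print(s['tcp_pos'],np.round(s['ee_rot'],3),s['time_s'],s['gripper_width'])
ims=[]
for n in ['side','top']:
    p=viewer.capture(n); np.save(f'{n}.npy',p,allow_pickle=True)
    cv2.imwrite(f'pics/{n}0.png',p['image'][:,:,::-1])
    print(n,p['fx'],p['cx'],p['cy'],np.round(p['R'],3).tolist(),p['t'])
    for k in ['bottle','stirrer','rack','sampler','tube1','jar','flask']:
        print(n,k,[(np.round(d['uv'],1).tolist(),round(d['score'],2)) for d in spotter.find_in(k,p)[:4]])
E
```

```text
pics
[0.15919608 0.60380146 0.24048051] [[-0.    -0.255 -0.967]
 [-0.002 -0.967  0.255]
 [-1.     0.002 -0.   ]] 0.0 0.999562778231549
side 497.9830439899293 283.1917217214842 209.58673295039011 [[0.991, -0.137, -0.012], [-0.115, -0.775, -0.622], [0.076, 0.617, -0.783]] [-0.55396104  0.14713095  1.41253597]
side bottle [([283.6, 250.3], 0.81), ([210.0, 331.6], 0.76), ([268.8, 290.2], 0.72), ([198.5, 297.6], 0.69)]
side stirrer [([279.6, 311.6], 0.68)]
side rack [([278.8, 178.6], 0.82)]
side sampler [([277.1, 155.8], 0.51)]
side tube1 []
side jar [([319.5, 407.6], 0.77), ([315.2, 220.6], 0.6), ([267.5, 292.9], 0.54), ([282.9, 185.8], 0.43)]
side flask [([240.6, 232.0], 0.66), ([278.8, 310.8], 0.49)]
top 391.39084736781837 276.48315088623514 210.44547623179577 [[-0.028, -0.999, -0.015], [-0.981, 0.03, -0.193], [0.193, 0.009, -0.981]] [0.01846744 0.53896874 1.34152059]
top bottle [([348.5, 222.3], 0.81), ([292.6, 206.4], 0.78), ([332.7, 273.7], 0.71), ([387.7, 218.1], 0.67)]
top stirrer []
top rack [([219.9, 204.3], 0.7), ([333.2, 216.0], 0.38)]
top sampler [([332.1, 220.0], 0.72)]
top tube1 []
top jar [([417.2, 196.7], 0.85)]
top flask [([271.4, 240.7], 0.61)]
```

View pics/side0.png

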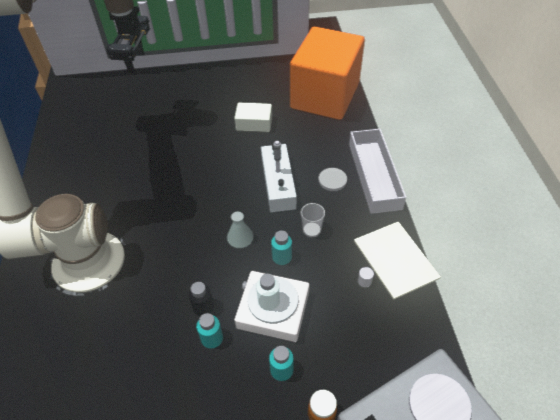

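View pics/top0.png

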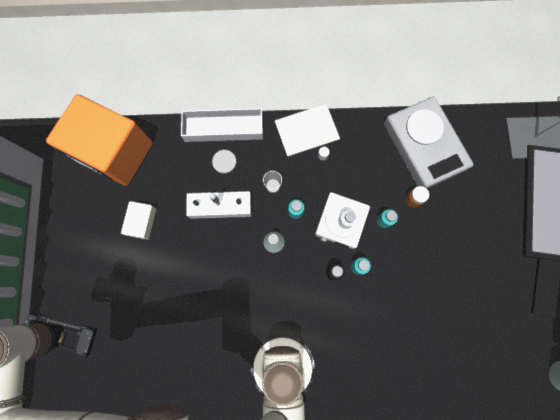

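The side view shows the clear bottle on the stirrer at about (268,292), and the turquoise and black look-alikes stand around it. The rack is at (279,178) with a tall tool near (277,148). The top view shows the bottle near (347,216) and the rack at (219,204). I'll compute positions and zoom in.

```bash
cat > h.py <<'E'
import numpy as np, cv2
from station import r, viewer, job, spotter
def ray(p,uv):
    d=np.array([(uv[0]-p['cx'])/p['fx'],(uv[1]-p['cy'])/p['fy'],1.])
    R,t=np.array(p['R']),np.array(p['t']); return -R.T@t, R.T@d
def onz(p,uv,z):
    c,d=ray(p,uv); return c+d*(z-c[2])/d[2]
def proj(p,X):
    c=np.array(p['R'])@X+p['t']; return np.array([p['fx']*c[0]/c[2]+p['cx'],p['fy']*c[1]/c[2]+p['cy']])
def load(n): return np.load(n+'.npy',allow_pickle=True).item()
E
python3 - <<'E'
from h import *
s=load('side');t=load('top')
print('cap',onz(s,(267.5,281),.174),onz(t,(348.5,215),.174))
print('rack',onz(s,(278.8,178.6),.05),onz(t,(218.5,204.5),.06))
for u in [(196,202),(218,203),(239,202)]: print('well',onz(t,u,.06))
a=cv2.resize(s['image'][120:230,220:360],None,fx=5,fy=5,interpolation=cv2.INTER_CUBIC)
b=cv2.resize(t['image'][180:260,170:310],None,fx=5,fy=5,interpolation=cv2.INTER_CUBIC)
c=cv2.resize(t['image'][180:280,310:410],None,fx=4,fy=4,interpolation=cv2.INTER_CUBIC)
a=cv2.resize(a,(560,440))
can=np.zeros((600,800,3),np.uint8); 
can[:320,:400]=cv2.resize(b,(400,228*320//228)) if 0 else cv2.resize(t['image'][180:244,175:255],(400,320),interpolation=cv2.INTER_CUBIC)
can[:320,400:]=cv2.resize(s['image'][135:215,240:340],(400,320),interpolation=cv2.INTER_CUBIC)
can[320:,:350]=cv2.resize(t['image'][185:265,310:410],(350,280),interpolation=cv2.INTER_CUBIC)
can[320:,400:750]=cv2.resize(s['image'][260:340,220:320],(350,280),interpolation=cv2.INTER_CUBIC)
cv2.imwrite('pics/z.png',can[:,:,::-1])
E
```

```text
cap [ 0.49138836 -0.23825969  0.174     ] [ 0.49323644 -0.23057393  0.174     ]
rack [0.57221689 0.18816509 0.05      ] [0.56574938 0.20835486 0.06      ]
well [0.57737676 0.28880999 0.06      ]
well [0.57127153 0.21014381 0.06      ]
well [0.57257994 0.13518737 0.06      ]
```

View pics/z.png

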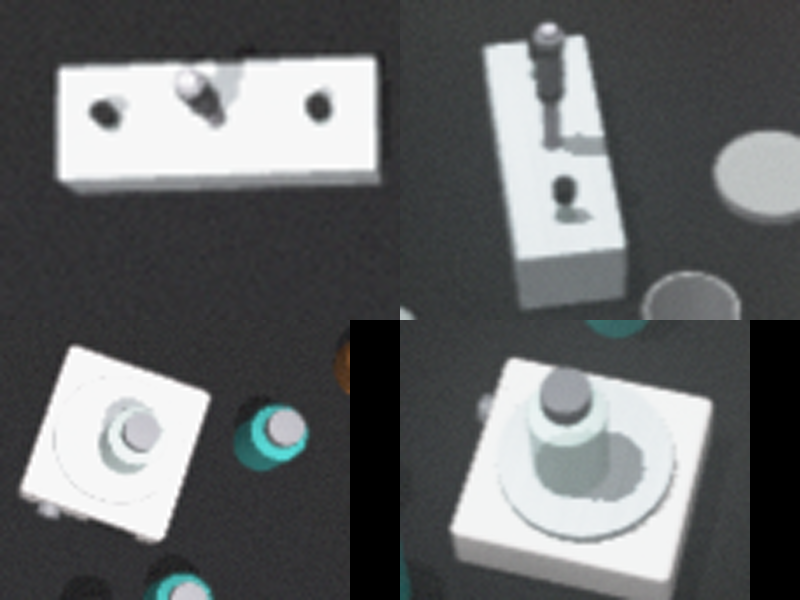

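The crops show the sampler in the middle well, with a tube in each outer well. The bottle is on the stirrer plate, slightly off centre.

```bash
python3 - <<'E'
from h import *
s=load('side');t=load('top')
T=lambda x,y:(310+x/3.5,185+(y-320)/3.5); S=lambda x,y:(220+(x-400)/3.5,260+(y-320)/3.5)
T2=lambda x,y:(175+x/5,180+y/5); S2=lambda x,y:(240+(x-400)/4,135+y/4)
P=lambda n,a,b,z:print(n,onz(t,T(*a),z)[:2].round(4),onz(s,S(*b),z)[:2].round(4))
P('cap',(140,433),(567,396),.174)
P('plate',(120,438),(586,459),.07)
ct=[(75,346),(210,395),(160,542),(22,492)]
C=np.array([onz(t,T(*c),.058)[:2] for c in ct]);print('house',C.round(3),C.mean(0))
cs=[(510,358),(712,400),(668,585),(453,530)]
C=np.array([onz(s,S(*c),.058)[:2] for c in cs]);print('houseS',C.round(3),C.mean(0))
print('stop',onz(t,T2(193,85),.181),onz(s,S2(547,33),.181))
print('sfoot',onz(t,T2(217,122),.06),onz(s,S2(552,148),.06))
c4=[(58,66),(376,57),(380,176),(57,180)]
C=np.array([onz(t,T2(*c),.06)[:2] for c in c4]);print('rack',C.round(3),C.mean(0))
c4=[(484,45),(585,37),(626,247),(519,260)]
C=np.array([onz(s,S2(*c),.06)[:2] for c in c4]);print('rackS',C.round(3),C.mean(0))
for k in ['bottle','jar','flask','beaker','weight','dish']:
  for n,p in(('s',s),('t',t)):
    pass
for n,u,z in [('teal t',(389,215),.1),('teal2',(362.5,264),.1),('black',(337,270),.1),('teal3',(297,208),.1),('flask',(273.5,239),.08),('beaker',(272,181),.04)]: print(n,onz(t,u,z).round(3))
E
```

```text
cap [ 0.4856 -0.2349] [ 0.4917 -0.2402]
plate [ 0.4991 -0.2334] [ 0.5024 -0.233 ]
house [[ 0.598 -0.195]
 [ 0.542 -0.329]
 [ 0.395 -0.269]
 [ 0.449 -0.134]] [ 0.49624809 -0.23181661]
houseS [[ 0.457 -0.134]
 [ 0.602 -0.191]
 [ 0.547 -0.331]
 [ 0.403 -0.269]] [ 0.50199511 -0.23124003]
stop [0.56495608 0.20489527 0.181     ] [0.57138797 0.20808116 0.181     ]
sfoot [0.56612466 0.2087119  0.06      ] [0.57237402 0.20668677 0.06      ]
rack [[0.611 0.323]
 [0.61  0.095]
 [0.523 0.093]
 [0.528 0.322]] [0.56799812 0.20828825]
rackS [[0.533 0.327]
 [0.615 0.324]
 [0.614 0.1  ]
 [0.534 0.099]] [0.57369609 0.21239342]
teal t [ 0.502 -0.382  0.1  ]
teal2 [ 0.339 -0.28   0.1  ]
black [ 0.322 -0.194  0.1  ]
teal3 [ 0.536 -0.069  0.1  ]
flask [0.434 0.015 0.08 ]
beaker [0.652 0.016 0.04 ]
```

```bash
cat >> h.py <<'E'
from scipy.spatial.transform import Rotation as Ro, Slerp
def tool(az,down,roll=0):
    """tool x at azimuth az, 'down' deg below level, jaws level (y to the right); roll about x"""
    a,d=np.radians([az,down]); x=np.array([np.cos(d)*np.cos(a),np.cos(d)*np.sin(a),-np.sin(d)])
    y=np.array([np.sin(a),-np.cos(a),0]); return np.c_[x,y,np.cross(x,y)]@Ro.from_euler('x',roll,degrees=True).as_matrix()
def plan(wps,start=None,maxd=.2,maxr=34):
    """wps: list of (pos,R); prints one line per call of 5 rows"""
    s=r.sense(); p,R=(np.array(s['tcp_pos']),np.array(s['ee_rot'])) if start is None else start
    for q,Q in wps:
        q=np.array(q,float); w=Ro.from_matrix(R.T@Q).as_rotvec()
        n=max(1,int(np.ceil(max(np.linalg.norm(q-p)/maxd,np.degrees(np.linalg.norm(w))/maxr))))
        p0,R0=p,R
        for i in range(1,n+1):
            pt=p0+(q-p0)*i/n; Rt=R0@Ro.from_rotvec(w*i/n).as_matrix()
            t=np.round(R.T@(pt-p)/.75,4); a=np.round(Ro.from_matrix(R.T@Rt).as_rotvec()/np.pi,4)
            rows=int(np.ceil(max(np.linalg.norm(t)*.75/.0417,np.linalg.norm(a)*180/7.16)-.01))
            print('t',t,'a',a,'rows',rows,'->',pt.round(3))
            p=p+R@(t*.75); R=R@Ro.from_rotvec(a*np.pi).as_matrix()
    return p,R
def show():
    s=r.sense(); print(round(s['time_s'],2),'J',np.round(s['joints'],1),'p',np.round(s['tcp_pos'],4),'F',np.round(s['wrist_force'],1),'w',round(s['gripper_width'],3)); print(np.round(s['ee_rot'],3).tolist()); return s
E
python3 - <<'E'
from h import *
b=np.array([.489,-.237,.118]); G=tool(-10,30)
S=np.array(r.sense()['ee_rot'])
w=Ro.from_matrix(S.T@G).as_rotvec(); mid=lambda f:S@Ro.from_rotvec(w*f).as_matrix()
plan([((.36,.45,.34),mid(.3)),((.45,.1,.36),mid(.7)),(b-.13*G[:,0],G)])
E
```

```text
t [-0.0656  0.0654 -0.1556] a [-0.0036  0.05   -0.0021] rows 4 -> [0.26  0.527 0.291]
t [-0.041   0.0668 -0.1633] a [-0.0036  0.0499 -0.0021] rows 4 -> [0.36 0.45 0.34]
t [ 0.0201  0.213  -0.1116] a [-0.0048  0.0666 -0.0028] rows 5 -> [0.405 0.275 0.35 ]
t [ 0.0406  0.2149 -0.102 ] a [-0.0049  0.0667 -0.0027] rows 5 -> [0.45 0.1  0.36]
t [0.0827 0.218  0.0815] a [-0.0036  0.05   -0.0021] rows 5 -> [ 0.414 -0.059  0.272]
t [0.0673 0.2175 0.0958] a [-0.0036  0.0499 -0.002 ] rows 5 -> [ 0.378 -0.217  0.183]
```

Emit:
play_rows([
  {"fingers": -1, "tx": -0.0656, "ty": 0.0654, "tz": -0.1556, "ax": -0.0036, "ay": 0.05, "az": -0.0021},
  {"fingers": -1, "tx": -0.0656, "ty": 0.0654, "tz": -0.1556, "ax": -0.0036, "ay": 0.05, "az": -0.0021},
  {"fingers": -1, "tx": -0.0656, "ty": 0.0654, "tz": -0.1556, "ax": -0.0036, "ay": 0.05, "az": -0.0021},
  {"fingers": -1, "tx": -0.0656, "ty": 0.0654, "tz": -0.1556, "ax": -0.0036, "ay": 0.05, "az": -0.0021},
])

```text
time_s: 1.13
tcp_pos: [0.262, 0.5251, 0.2936]
ee_rot: [[0.155, -0.245, -0.957], [-0.03, -0.969, 0.243], [-0.987, -0.009, -0.157]]
wrist_force: [-0.3, -0.6, 0.8]
gripper_width: 0.997
```

Emit:
play_rows([
  {"fingers": -1, "tx": -0.041, "ty": 0.0668, "tz": -0.1633, "ax": -0.0036, "ay": 0.05, "az": -0.0021},
  {"fingers": -1, "tx": -0.041, "ty": 0.0668, "tz": -0.1633, "ax": -0.0036, "ay": 0.05, "az": -0.0021},
  {"fingers": -1, "tx": -0.041, "ty": 0.0668, "tz": -0.1633, "ax": -0.0036, "ay": 0.05, "az": -0.0021},
  {"fingers": -1, "tx": -0.041, "ty": 0.0668, "tz": -0.1633, "ax": -0.0036, "ay": 0.05, "az": -0.0021},
])

```text
time_s: 1.47
tcp_pos: [0.3623, 0.4477, 0.3427]
ee_rot: [[0.304, -0.234, -0.923], [-0.061, -0.972, 0.226], [-0.951, -0.013, -0.31]]
wrist_force: [-0.1, 0.3, 0.9]
gripper_width: 0.998
```

Emit:
play_rows([
  {"fingers": -1, "tx": 0.0201, "ty": 0.213, "tz": -0.1116, "ax": -0.0048, "ay": 0.0666, "az": -0.0028},
  {"fingers": -1, "tx": 0.0201, "ty": 0.213, "tz": -0.1116, "ax": -0.0048, "ay": 0.0666, "az": -0.0028},
  {"fingers": -1, "tx": 0.0201, "ty": 0.213, "tz": -0.1116, "ax": -0.0048, "ay": 0.0666, "az": -0.0028},
  {"fingers": -1, "tx": 0.0201, "ty": 0.213, "tz": -0.1116, "ax": -0.0048, "ay": 0.0666, "az": -0.0028},
  {"fingers": -1, "tx": 0.0201, "ty": 0.213, "tz": -0.1116, "ax": -0.0048, "ay": 0.0666, "az": -0.0028},
])

```text
time_s: 1.88
tcp_pos: [0.4046, 0.2704, 0.3499]
ee_rot: [[0.489, -0.217, -0.844], [-0.099, -0.976, 0.194], [-0.866, -0.011, -0.499]]
wrist_force: [-0.6, 0.1, -1.3]
gripper_width: 0.999
```

```bash
python3 - <<'E'
from h import *
show()
b=np.array([.489,-.237,.118]); G=tool(-10,30)
S=np.array(r.sense()['ee_rot'])
w=Ro.from_matrix(S.T@G).as_rotvec(); mid=lambda f:S@Ro.from_rotvec(w*f).as_matrix()
plan([((.45,.1,.36),mid(.4)),(b-.13*G[:,0],G)])
E
```

```text
1.88 J [ 67.8  -3.7 -32.7  34.6 -59.9  -8. ] p [0.4046 0.2704 0.3499] F [-0.6  0.1 -1.3] w 0.999
[[0.489, -0.217, -0.844], [-0.099, -0.976, 0.194], [-0.866, -0.011, -0.499]]
t [ 0.0405  0.2085 -0.1019] a [-0.0051  0.0667 -0.003 ] rows 5 -> [0.45 0.1  0.36]
t [0.083  0.218  0.0811] a [-0.0038  0.0501 -0.0023] rows 5 -> [ 0.414 -0.059  0.271]
t [0.0675 0.2175 0.0956] a [-0.0038  0.05   -0.0023] rows 5 -> [ 0.378 -0.217  0.183]
```

Emit:
play_rows([
  {"fingers": -1, "tx": 0.0405, "ty": 0.2085, "tz": -0.1019, "ax": -0.0051, "ay": 0.0667, "az": -0.003},
  {"fingers": -1, "tx": 0.0405, "ty": 0.2085, "tz": -0.1019, "ax": -0.0051, "ay": 0.0667, "az": -0.003},
  {"fingers": -1, "tx": 0.0405, "ty": 0.2085, "tz": -0.1019, "ax": -0.0051, "ay": 0.0667, "az": -0.003},
  {"fingers": -1, "tx": 0.0405, "ty": 0.2085, "tz": -0.1019, "ax": -0.0051, "ay": 0.0667, "az": -0.003},
  {"fingers": -1, "tx": 0.0405, "ty": 0.2085, "tz": -0.1019, "ax": -0.0051, "ay": 0.0667, "az": -0.003},
])

```text
time_s: 2.3
tcp_pos: [0.4504, 0.0995, 0.3601]
ee_rot: [[0.657, -0.203, -0.726], [-0.128, -0.979, 0.158], [-0.743, -0.011, -0.669]]
wrist_force: [-0.2, 0.2, 0.1]
gripper_width: 1.001
```

Emit:
play_rows([
  {"fingers": -1, "tx": 0.083, "ty": 0.218, "tz": 0.0811, "ax": -0.0038, "ay": 0.05, "az": -0.0023},
  {"fingers": -1, "tx": 0.083, "ty": 0.218, "tz": 0.0811, "ax": -0.0038, "ay": 0.05, "az": -0.0023},
  {"fingers": -1, "tx": 0.083, "ty": 0.218, "tz": 0.0811, "ax": -0.0038, "ay": 0.05, "az": -0.0023},
  {"fingers": -1, "tx": 0.083, "ty": 0.218, "tz": 0.0811, "ax": -0.0038, "ay": 0.05, "az": -0.0023},
  {"fingers": -1, "tx": 0.083, "ty": 0.218, "tz": 0.0811, "ax": -0.0038, "ay": 0.05, "az": -0.0023},
])

```text
time_s: 2.72
tcp_pos: [0.4598, 0.0332, 0.3487]
ee_rot: [[0.781, -0.192, -0.594], [-0.147, -0.981, 0.123], [-0.607, -0.009, -0.795]]
wrist_force: [0.2, 1.2, 1.5]
gripper_width: 0.998
```

```bash
python3 - <<'E'
from h import *
show()
b=np.array([.489,-.237,.118]); G=tool(-10,30)
plan([(b-.13*G[:,0],G)])
E
```

```text
2.72 J [  7.  -17.5 -60.6 107.  -14.6 -29. ] p [0.4598 0.0332 0.3487] F [0.2 1.2 1.5] w 0.998
[[0.781, -0.192, -0.594], [-0.147, -0.981, 0.123], [-0.607, -0.009, -0.795]]
t [0.0492 0.1754 0.0995] a [-0.0028  0.0205 -0.0017] rows 4 -> [ 0.419 -0.092  0.266]
t [0.0417 0.1747 0.104 ] a [-0.0028  0.0204 -0.0017] rows 4 -> [ 0.378 -0.217  0.183]
```

```bash
cat > fit.py <<'E'
from h import *
import itertools
from scipy.optimize import least_squares
D=[([90.046,22.042,.453,0,-68.411,-14.817],[.159,.604,.242],[[-.0,-.255,-.967],[-.002,-.967,.255],[-1,.002,0]]),
([67.8,-3.7,-32.7,34.6,-59.9,-8.],[.4046,.2704,.3499],[[0.489,-0.217,-0.844],[-0.099,-0.976,0.194],[-0.866,-0.011,-0.499]]),
([7.,-17.5,-60.6,107.,-14.6,-29.],[.4598,.0332,.3487],[[0.781,-0.192,-0.594],[-0.147,-0.981,0.123],[-0.607,-0.009,-0.795]])]
E3=lambda a,t:Ro.from_euler(a,t,degrees=True)
def rot(j,sg,p):
    return E3('z',j[0]+p[0])*E3('y',sg[0]*j[1]+sg[1]*j[2]+p[1])*E3('x',sg[2]*j[3]+p[2])*E3('y',sg[3]*j[4]+p[3])*E3('x',sg[4]*j[5]+p[4])
if __name__=='__main__':
  best=[]
  for sg in itertools.product([1,-1],repeat=5):
   for g in itertools.product([0,-15],[0,90,-90],[0],[0,90,-90],[0,90,180,-90]):
    f=lambda p:np.concatenate([(Ro.from_matrix(R).inv()*rot(j,sg,p)).as_rotvec() for j,_,R in D])
    o=least_squares(f,g,max_nfev=40); best.append((o.cost,sg,o.x.round(1).tolist()))
  best.sort(key=lambda b:b[0])
  for b in best[:6]: print(b)
E
python3 fit.py
```

```text
Still running in the background as job /tmp/bash_jobs.1000/fcc7a6b0ce54 (pid 672). You'll get a notice when it ends.
```

```bash
kill -- -$(cat /tmp/bash_jobs.1000/fcc7a6b0ce54/pid); cat > fit2.py <<'E'
from fit import *
import time
t0=time.time(); best=[]
for sg in itertools.product([1,-1],repeat=5):
  for g in itertools.product([0,-15],[0],[0],[0],[0,90,180,-90]):
    p=np.array(g,float)
    c=sum(np.linalg.norm((Ro.from_matrix(R).inv()*rot(j,sg,p)).as_rotvec()) for j,_,R in D)
    best.append((round(c,3),sg,g))
best.sort(key=lambda b:b[0]); print(*best[:4],sep='\n')
c,sg,g=best[0]
f=lambda p:np.concatenate([(Ro.from_matrix(R).inv()*rot(j,sg,p)).as_rotvec() for j,_,R in D])
o=least_squares(f,g,max_nfev=30);print(o.cost,o.x,time.time()-t0)
E
timeout 40 env OMP_NUM_THREADS=1 python3 fit2.py
```

```text
(np.float64(0.005), (1, -1, -1, -1, -1), (0, 0, 0, 0, -90))
(np.float64(0.784), (1, -1, -1, -1, -1), (-15, 0, 0, 0, -90))
(np.float64(1.274), (1, -1, -1, -1, 1), (-15, 0, 0, 0, -90))
(np.float64(1.512), (-1, -1, -1, -1, -1), (0, 0, 0, 0, -90))
8.571568229651153e-07 [ 1.58869104e-01 -3.94895865e-03  5.24865470e-02  1.10190568e-01
 -8.98636662e+01] 0.5234341621398926
```

```bash
cat > kin.py <<'E'
from fit import *
def parts(j):
    A=E3('z',j[0]); B=A*E3('y',j[1]); C=A*E3('y',j[1]-j[2]); Dd=C*E3('x',-j[3]); F=Dd*E3('y',-j[4]); T=F*E3('x',-j[5]-90)
    return [x.as_matrix() for x in (A,B,C,Dd,F,T)]
def cols(j):
    A,B,C,W,F,T=parts(j)
    return np.c_[A,B[:,2],C[:,[0,2]],W[:,1:],T[:,0]]
E
cat > fit3.py <<'E'
from kin import *
M=np.vstack([cols(j) for j,_,_ in D]); y=np.concatenate([p for _,p,_ in D])
print(np.linalg.svd(M)[1].round(3))
for drop in [[],[7],[1],[1,7],[6,7],[0,7],[4,7],[7,4,0]]:
    k=[i for i in range(9) if i not in drop]
    x,res,*_=np.linalg.lstsq(M[:,k],y,rcond=None); print(drop,dict(zip(k,x.round(3))),np.abs(M[:,k]@x-y).max().round(4))
E
timeout 40 python3 fit3.py
```

```text
[3.522 2.612 2.292 1.093 1.019 0.482 0.237 0.041 0.007]
[] {0: np.float64(-0.044), 1: np.float64(0.009), 2: np.float64(0.156), 3: np.float64(0.565), 4: np.float64(0.466), 5: np.float64(0.022), 6: np.float64(-0.168), 7: np.float64(-0.016), 8: np.float64(0.272)} 0.0
[7] {0: np.float64(0.002), 1: np.float64(-0.0), 2: np.float64(0.163), 3: np.float64(0.563), 4: np.float64(0.42), 5: np.float64(-0.001), 6: np.float64(-0.159), 8: np.float64(0.287)} 0.0003
[1] {0: np.float64(0.001), 2: np.float64(0.162), 3: np.float64(0.563), 4: np.float64(0.422), 5: np.float64(-0.0), 6: np.float64(-0.159), 7: np.float64(-0.001), 8: np.float64(0.287)} 0.0003
[1, 7] {0: np.float64(0.001), 2: np.float64(0.166), 3: np.float64(0.563), 4: np.float64(0.422), 5: np.float64(-0.003), 6: np.float64(-0.159), 8: np.float64(0.288)} 0.0003
[6, 7] {0: np.float64(0.424), 1: np.float64(-0.098), 2: np.float64(-0.37), 3: np.float64(0.614), 4: np.float64(-0.144), 5: np.float64(0.239), 8: np.float64(0.219)} 0.1265
[0, 7] {1: np.float64(-0.0), 2: np.float64(0.167), 3: np.float64(0.563), 4: np.float64(0.423), 5: np.float64(-0.002), 6: np.float64(-0.159), 8: np.float64(0.288)} 0.0004
[4, 7] {0: np.float64(0.207), 1: np.float64(-0.03), 2: np.float64(-0.574), 3: np.float64(0.725), 5: np.float64(0.351), 6: np.float64(-0.144), 8: np.float64(0.196)} 0.0309
[7, 4, 0] {1: np.float64(-0.016), 2: np.float64(-1.062), 3: np.float64(0.927), 5: np.float64(0.719), 6: np.float64(-0.159), 8: np.float64(0.224)} 0.0404
```

```bash
cat >> kin.py <<'E'
LO=np.array([-179.83,-69.29,-61.27,-181.25,-171.15,-177.46]);HI=np.array([179.83,118.12,80.66,117.63,-9.14,177.46])
def fk(j):
    A,B,C,W,F,T=parts(j)
    return A@[0,0,.1645]+B@[0,0,.563]+C@[.4222,0,0]+W@[0,-.159,0]+T@[.2875,0,0],T
def ik(p,R,q0,m=3,n=60):
    f=lambda q:np.r_[(fk(q)[0]-p)*5,Ro.from_matrix(R.T@fk(q)[1]).as_rotvec()]
    o=least_squares(f,np.clip(q0,LO+m,HI-m),bounds=(LO+m-.01,HI-m+.01),x_scale=60,max_nfev=n)
    return o.x,np.sqrt(2*o.cost)
E
cat > s1.py <<'E'
from kin import *
s=show(); print(fk(s['joints'])[0])
b=np.array([.489,-.237,.118]); rng=np.random.default_rng(0)
import time; t0=time.time()
for az in (-60,-40,-25,-10,5,20,40):
  for roll in (0,180):
    out=[]
    for k in range(5):
      q0=[rng.uniform(-90,60),rng.uniform(0,70),rng.uniform(-50,40),rng.choice([-120,-60,0,60]),rng.uniform(-120,-30),rng.choice([-90,90])]
      q,e=ik(b,tool(az,30,roll),q0)
      if e<.003 and not any(np.abs(q-o).max()<5 for o in out): out.append(q)
    print(az,roll,[o.round().astype(int).tolist() for o in out])
print(time.time()-t0)
E
timeout 120 env OMP_NUM_THREADS=1 python3 s1.py
```

```text
2.72 J [  7.  -17.5 -60.6 107.  -14.6 -29. ] p [0.4598 0.0332 0.3487] F [0.2 1.2 1.5] w 0.998
[[0.781, -0.192, -0.594], [-0.147, -0.981, 0.123], [-0.607, -0.009, -0.795]]
[0.46014755 0.03303212 0.34989445]
-60 0 []
-60 180 []
-40 0 []
-40 180 []
-25 0 [[-52, 21, -48, -144, -42, -104]]
-25 180 [[-52, 21, -48, -144, -42, 76]]
-10 0 [[-51, 20, -37, -115, -39, -125]]
-10 180 [[-51, 20, -37, -115, -39, 55]]
5 0 [[-50, 22, -29, -96, -45, -137]]
5 180 [[-50, 22, -29, -96, -45, 43]]
20 0 []
20 180 [[-49, 25, -22, -82, -54, 38]]
40 0 [[-46, 30, -12, -69, -68, -143]]
40 180 [[-46, 30, -12, -69, -68, 37]]
6.260149955749512
```

```bash
cat > s2.py <<'E'
from kin import *
b=np.array([.489,-.237,.118])
for az in (-10,5,20):
  qg,e=ik(b,tool(az,30,0),[-50,22,-29,-96,-45,-137]); print('G',az,qg.round(),round(e,4))
  qp,e=ik(b-.13*tool(az,30)[:,0],tool(az,30,0),qg); print(' pre',qp.round(),round(e,4))
  ql,e=ik(b+[0,0,.2],tool(az,30,0),qg); print(' lift',ql.round(),round(e,4))
  for x,y,z in [(.489,-.237,.32),(.55,-.2,.4),(.6,-.25,.4)]:
   for up in (0,15):
    for a in (az,az-20):
     q,e=ik(np.array([x,y,z]),tool(a,-up,180),qg+[0,0,0,0,0,180])
     if e<.003: print('  inv',(x,y,z),up,a,q.round())
E
timeout 120 env OMP_NUM_THREADS=1 python3 s2.py
```

```text
G -10 [ -51.   20.  -37. -115.  -39. -125.] 0.0
 pre [ -55.    1.  -41.  -93.  -38. -149.] 0.0
 lift [ -37.   -3.  -26.  -83.  -25. -174.] 0.1364
  inv (0.489, -0.237, 0.32) 0 -10 [ -60.    8.  -39. -122.  -64.   55.]
  inv (0.489, -0.237, 0.32) 0 -30 [ -54.    7.  -53. -152.  -63.   77.]
  inv (0.489, -0.237, 0.32) 15 -10 [ -62.   23.  -45. -130.  -91.   73.]
  inv (0.489, -0.237, 0.32) 15 -30 [ -54.   26.  -58. -156.  -99.   87.]
  inv (0.55, -0.2, 0.4) 0 -10 [ -46.   -0.  -31. -125.  -46.   45.]
  inv (0.55, -0.2, 0.4) 0 -30 [ -41.   -0.  -45. -165.  -46.   79.]
  inv (0.55, -0.2, 0.4) 15 -10 [ -51.   11.  -40. -139.  -75.   64.]
  inv (0.55, -0.2, 0.4) 15 -30 [ -41.   11.  -52. -169.  -79.   85.]
  inv (0.6, -0.25, 0.4) 0 -10 [ -46.    6.  -23. -124.  -45.   44.]
  inv (0.6, -0.25, 0.4) 0 -30 [ -41.    6.  -38. -164.  -45.   78.]
  inv (0.6, -0.25, 0.4) 15 -10 [ -50.   16.  -31. -139.  -72.   63.]
  inv (0.6, -0.25, 0.4) 15 -30 [ -42.   16.  -43. -168.  -75.   84.]
G 5 [ -50.   22.  -29.  -96.  -45. -137.] 0.0
 pre [ -59.    8.  -33.  -80.  -52. -149.] 0.0
 lift [ -42.    0.  -20
[... 1100 characters left out ...]
0.   10.  -33. -111.  -69.   48.]
  inv (0.489, -0.237, 0.32) 15 20 [ -62.   26.  -24. -106.  -96.   51.]
  inv (0.489, -0.237, 0.32) 15 0 [ -63.   23.  -38. -121.  -91.   65.]
  inv (0.55, -0.2, 0.4) 0 20 [-50.   9. -16. -99. -72.  26.]
  inv (0.55, -0.2, 0.4) 0 0 [ -48.    2.  -26. -113.  -54.   35.]
  inv (0.55, -0.2, 0.4) 15 20 [ -54.   17.  -21. -112.  -87.   41.]
  inv (0.55, -0.2, 0.4) 15 0 [ -53.   12.  -33. -128.  -77.   55.]
  inv (0.6, -0.25, 0.4) 0 20 [-49.  15.  -7. -98. -71.  24.]
  inv (0.6, -0.25, 0.4) 0 0 [ -47.    9.  -18. -112.  -53.   34.]
  inv (0.6, -0.25, 0.4) 15 20 [ -53.   22.  -12. -112.  -85.   38.]
  inv (0.6, -0.25, 0.4) 15 0 [ -52.   17.  -25. -128.  -74.   53.]
```

```bash
cat >> kin.py <<'E'
BOX=np.array([[x,y,z] for x in(-.051,-.2) for y in(-.095,.095) for z in(-.0375,.0375)]+[[.019,y,0] for y in(-.058,.058)])
def jplan(qs,start=None,maxd=.19,maxr=32):
    """joint-space way points -> calls (pose targets); qs[0] is the present configuration"""
    s=r.sense(); p,R=(np.array(s['tcp_pos']),np.array(s['ee_rot'])) if start is None else start
    out=[]
    for a,b in zip(qs[:-1],qs[1:]):
        a,b=np.array(a),np.array(b); N=200; P=[fk(a+(b-a)*i/N) for i in range(N+1)]
        i=0
        while i<N:
            k=i+1
            while k<N:
                d=np.linalg.norm(P[k+1][0]-p); g=np.degrees(np.linalg.norm(Ro.from_matrix(R.T@P[k+1][1]).as_rotvec()))
                if d>maxd or g>maxr or np.abs((b-a)*(k+1-i)/N).max()>45: break
                k+=1
            pt,Rt=P[k]; t=np.round(R.T@(pt-p)/.75,3); w=np.round(Ro.from_matrix(R.T@Rt).as_rotvec()/np.pi,3)
            rows=int(np.ceil(max(np.linalg.norm(t)*.75/.0417,np.linalg.norm(w)*180/7.16,np.abs((b-a)*(k-i)/N).max()/9.3)-.01))
            print('t',t,'a',w,'rows',rows,'->',pt.round(3),'low',round((P[k][1]@BOX.T).T[:,2].min()+pt[2],3))
            p=p+R@(t*.75); R=R@Ro.from_rotvec(w*np.pi).as_matrix(); i=k
    return p,R
E
cat > s3.py <<'E'
from kin import *
b=np.array([.489,-.237,.118]); G=tool(5,30,180)
qg,e=ik(b,G,[-50,22,-29,-96,-45,43]); qp,e2=ik(b-.13*G[:,0],G,qg); print(qg.round(1),e,qp.round(1),e2)
s=r.sense()
jplan([s['joints'],[-25,-5,-45,10,-40,0],qp])
E
timeout 60 env OMP_NUM_THREADS=1 python3 s3.py
```

```text
[-49.6  21.5 -29.  -95.6 -45.2  43. ] 3.127613682099642e-13 [-59.3   8.2 -32.7 -80.4 -52.3  30.6] 2.2555291908120896e-15
t [ 0.038  0.246 -0.032] a [ 0.136 -0.019  0.094] rows 5 -> [ 0.46  -0.155  0.349] low 0.328
t [0.046 0.232 0.008] a [ 0.144 -0.043  0.093] rows 5 -> [ 0.37  -0.297  0.295] low 0.268
t [0.053 0.177 0.049] a [ 0.143 -0.074  0.071] rows 5 -> [ 0.255 -0.327  0.215] low 0.186
t [0.019 0.037 0.014] a [ 0.037 -0.025  0.014] rows 2 -> [ 0.232 -0.316  0.194] low 0.166
t [0.058 0.069 0.085] a [ 0.137 -0.109  0.01 ] rows 5 -> [ 0.208 -0.249  0.134] low 0.11
t [ 0.035 -0.031  0.102] a [ 0.121 -0.12  -0.042] rows 5 -> [ 0.28  -0.205  0.132] low 0.115
t [ 0.01  -0.109  0.112] a [ 0.085 -0.112 -0.077] rows 5 -> [ 0.377 -0.247  0.183] low 0.173
```

```bash
cat > s3.py <<'E'
from kin import *
b=np.array([.489,-.237,.118]); G=tool(5,30,180)
qg,e=ik(b,G,[-50,22,-29,-96,-45,43]); qp,e2=ik(b-.13*G[:,0],G,qg)
qa,e3=ik(b-.13*G[:,0]+[0.02,0,.15],G,qp); print(qa.round(1),e3)
s=r.sense()
jplan([s['joints'],[-20,-20,-45,20,-40,0],[-35,-22,-35,-30,-45,5],qa,qp])
E
timeout 60 env OMP_NUM_THREADS=1 python3 s3.py
```

```text
[-47.5  -7.4 -22.4 -63.2 -50.3  -5.3] 4.5069940024847335e-14
t [-0.009  0.241 -0.065] a [0.132 0.006 0.086] rows 5 -> [ 0.449 -0.15   0.39 ] low 0.368
t [-0.002  0.241 -0.014] a [ 0.152 -0.027  0.084] rows 5 -> [ 0.343 -0.294  0.368] low 0.335
t [0.009 0.147 0.032] a [ 0.122 -0.056  0.044] rows 4 -> [ 0.246 -0.316  0.314] low 0.275
t [0.003 0.037 0.067] a [ 0.155 -0.083 -0.022] rows 5 -> [ 0.23  -0.268  0.286] low 0.241
t [-0.002 -0.007  0.07 ] a [ 0.09  -0.066 -0.03 ] rows 3 -> [ 0.259 -0.225  0.297] low 0.255
t [ 0.063 -0.079  0.073] a [ 0.162 -0.073 -0.007] rows 5 -> [ 0.351 -0.229  0.314] low 0.293
t [ 0.032 -0.04   0.049] a [ 0.07  -0.04  -0.004] rows 3 -> [ 0.397 -0.247  0.333] low 0.324
t [ 0.077  0.002 -0.187] a [-0.  0. -0.] rows 4 -> [ 0.377 -0.247  0.183] low 0.173
```

Emit:
play_rows([
  {"fingers": -1, "tx": -0.009, "ty": 0.241, "tz": -0.065, "ax": 0.132, "ay": 0.006, "az": 0.086},
  {"fingers": -1, "tx": -0.009, "ty": 0.241, "tz": -0.065, "ax": 0.132, "ay": 0.006, "az": 0.086},
  {"fingers": -1, "tx": -0.009, "ty": 0.241, "tz": -0.065, "ax": 0.132, "ay": 0.006, "az": 0.086},
  {"fingers": -1, "tx": -0.009, "ty": 0.241, "tz": -0.065, "ax": 0.132, "ay": 0.006, "az": 0.086},
  {"fingers": -1, "tx": -0.009, "ty": 0.241, "tz": -0.065, "ax": 0.132, "ay": 0.006, "az": 0.086},
])

```text
time_s: 3.13
tcp_pos: [0.4497, -0.1506, 0.3917]
ee_rot: [[0.68, -0.61, -0.407], [-0.398, -0.773, 0.494], [-0.616, -0.174, -0.768]]
wrist_force: [0.5, 1.0, 1.0]
gripper_width: 0.995
```

```bash
cat > s3.py <<'E'
from kin import *
b=np.array([.489,-.237,.118]); G=tool(5,30,180)
qg,e=ik(b,G,[-50,22,-29,-96,-45,43]); qp,e2=ik(b-.13*G[:,0],G,qg)
qa,e3=ik(b-.13*G[:,0]+[0.02,0,.15],G,qp); print(qa.round(1),e3)
s=show(); print(fk(s['joints'])[0])
jplan([s['joints'],[-20,-20,-45,20,-40,0],[-35,-22,-35,-30,-45,5],qa,qp])
E
timeout 60 env OMP_NUM_THREADS=1 python3 s3.py
```

```text
[-47.5  -7.4 -22.4 -63.2 -50.3  -5.3] 4.5069940024847335e-14
3.13 J [ -0.9 -18.2 -55.1  78.3 -23.3 -19.2] p [ 0.4497 -0.1506  0.3917] F [0.5 1.  1. ] w 0.995
[[0.68, -0.61, -0.407], [-0.398, -0.773, 0.494], [-0.616, -0.174, -0.768]]
[ 0.45020533 -0.15044484  0.39292839]
t [-0.002  0.241 -0.011] a [ 0.152 -0.029  0.084] rows 5 -> [ 0.342 -0.294  0.368] low 0.335
t [0.01  0.146 0.03 ] a [ 0.12  -0.054  0.043] rows 4 -> [ 0.246 -0.316  0.314] low 0.275
t [0.002 0.037 0.068] a [ 0.155 -0.083 -0.022] rows 5 -> [ 0.23  -0.268  0.286] low 0.241
t [-0.002 -0.007  0.069] a [ 0.09  -0.066 -0.03 ] rows 3 -> [ 0.259 -0.225  0.297] low 0.255
t [ 0.063 -0.078  0.073] a [ 0.161 -0.073 -0.007] rows 5 -> [ 0.35  -0.229  0.314] low 0.292
t [ 0.032 -0.041  0.049] a [ 0.071 -0.04  -0.005] rows 3 -> [ 0.397 -0.247  0.333] low 0.324
t [ 0.077  0.002 -0.187] a [0. 0. 0.] rows 4 -> [ 0.377 -0.247  0.183] low 0.173
```

Tracking matches the model. Playing the rest up to the high point.

Emit:
play_rows([
  {"fingers": -1, "tx": -0.002, "ty": 0.241, "tz": -0.011, "ax": 0.152, "ay": -0.029, "az": 0.084},
  {"fingers": -1, "tx": -0.002, "ty": 0.241, "tz": -0.011, "ax": 0.152, "ay": -0.029, "az": 0.084},
  {"fingers": -1, "tx": -0.002, "ty": 0.241, "tz": -0.011, "ax": 0.152, "ay": -0.029, "az": 0.084},
  {"fingers": -1, "tx": -0.002, "ty": 0.241, "tz": -0.011, "ax": 0.152, "ay": -0.029, "az": 0.084},
  {"fingers": -1, "tx": -0.002, "ty": 0.241, "tz": -0.011, "ax": 0.152, "ay": -0.029, "az": 0.084},
])

```text
time_s: 3.55
tcp_pos: [0.3397, -0.2945, 0.3662]
ee_rot: [[0.451, -0.888, -0.092], [-0.487, -0.331, 0.808], [-0.748, -0.32, -0.582]]
wrist_force: [0.4, 0.6, 0.6]
gripper_width: 0.999
```

Emit:
play_rows([
  {"fingers": -1, "tx": 0.01, "ty": 0.146, "tz": 0.03, "ax": 0.12, "ay": -0.054, "az": 0.043},
  {"fingers": -1, "tx": 0.01, "ty": 0.146, "tz": 0.03, "ax": 0.12, "ay": -0.054, "az": 0.043},
  {"fingers": -1, "tx": 0.01, "ty": 0.146, "tz": 0.03, "ax": 0.12, "ay": -0.054, "az": 0.043},
  {"fingers": -1, "tx": 0.01, "ty": 0.146, "tz": 0.03, "ax": 0.12, "ay": -0.054, "az": 0.043},
])

```text
time_s: 3.88
tcp_pos: [0.2424, -0.315, 0.3104]
ee_rot: [[0.333, -0.924, 0.187], [-0.353, 0.062, 0.934], [-0.875, -0.376, -0.306]]
wrist_force: [2.0, 0.1, 1.5]
gripper_width: 1.004
```

Emit:
play_rows([
  {"fingers": -1, "tx": 0.002, "ty": 0.037, "tz": 0.068, "ax": 0.155, "ay": -0.083, "az": -0.022},
  {"fingers": -1, "tx": 0.002, "ty": 0.037, "tz": 0.068, "ax": 0.155, "ay": -0.083, "az": -0.022},
  {"fingers": -1, "tx": 0.002, "ty": 0.037, "tz": 0.068, "ax": 0.155, "ay": -0.083, "az": -0.022},
  {"fingers": -1, "tx": 0.002, "ty": 0.037, "tz": 0.068, "ax": 0.155, "ay": -0.083, "az": -0.022},
  {"fingers": -1, "tx": 0.002, "ty": 0.037, "tz": 0.068, "ax": 0.155, "ay": -0.083, "az": -0.022},
])

```text
time_s: 4.3
tcp_pos: [0.2311, -0.2672, 0.2864]
ee_rot: [[0.489, -0.726, 0.485], [-0.134, 0.487, 0.863], [-0.862, -0.487, 0.141]]
wrist_force: [-0.4, -0.3, -0.2]
gripper_width: 1.002
```

Emit:
play_rows([
  {"fingers": -1, "tx": -0.002, "ty": -0.007, "tz": 0.069, "ax": 0.09, "ay": -0.066, "az": -0.03},
  {"fingers": -1, "tx": -0.002, "ty": -0.007, "tz": 0.069, "ax": 0.09, "ay": -0.066, "az": -0.03},
  {"fingers": -1, "tx": -0.002, "ty": -0.007, "tz": 0.069, "ax": 0.09, "ay": -0.066, "az": -0.03},
])

```text
time_s: 4.55
tcp_pos: [0.2596, -0.2203, 0.2964]
ee_rot: [[0.646, -0.545, 0.534], [-0.022, 0.687, 0.726], [-0.763, -0.481, 0.432]]
wrist_force: [-2.6, 0.5, -2.1]
gripper_width: 0.996
```

Emit:
play_rows([
  {"fingers": -1, "tx": 0.063, "ty": -0.078, "tz": 0.073, "ax": 0.161, "ay": -0.073, "az": -0.007},
  {"fingers": -1, "tx": 0.063, "ty": -0.078, "tz": 0.073, "ax": 0.161, "ay": -0.073, "az": -0.007},
  {"fingers": -1, "tx": 0.063, "ty": -0.078, "tz": 0.073, "ax": 0.161, "ay": -0.073, "az": -0.007},
  {"fingers": -1, "tx": 0.063, "ty": -0.078, "tz": 0.073, "ax": 0.161, "ay": -0.073, "az": -0.007},
  {"fingers": -1, "tx": 0.063, "ty": -0.078, "tz": 0.073, "ax": 0.161, "ay": -0.073, "az": -0.007},
])

```text
time_s: 4.97
tcp_pos: [0.3499, -0.2278, 0.3103]
ee_rot: [[0.783, -0.229, 0.578], [0.072, 0.956, 0.283], [-0.617, -0.18, 0.766]]
wrist_force: [-0.1, -0.1, -0.5]
gripper_width: 0.999
```

Emit:
play_rows([
  {"fingers": -1, "tx": 0.032, "ty": -0.041, "tz": 0.049, "ax": 0.071, "ay": -0.04, "az": -0.005},
  {"fingers": -1, "tx": 0.032, "ty": -0.041, "tz": 0.049, "ax": 0.071, "ay": -0.04, "az": -0.005},
  {"fingers": -1, "tx": 0.032, "ty": -0.041, "tz": 0.049, "ax": 0.071, "ay": -0.04, "az": -0.005},
  {"fingers": -1, "tx": 0.032, "ty": -0.041, "tz": 0.049, "ax": 0.071, "ay": -0.04, "az": -0.005},
  {"fingers": -1, "tx": 0.032, "ty": -0.041, "tz": 0.049, "ax": 0.071, "ay": -0.04, "az": -0.005},
])

```text
time_s: 5.38
tcp_pos: [0.3952, -0.2438, 0.3286]
ee_rot: [[0.852, -0.099, 0.514], [0.078, 0.995, 0.063], [-0.517, -0.014, 0.856]]
wrist_force: [0.7, 0.1, -0.1]
gripper_width: 1.004
```

```bash
cat >> h.py <<'E'
def wproj(p,s,X):
    M=np.array(p['mount']); c=np.linalg.inv(M)@np.r_[np.array(s['ee_rot']).T@(np.array(X)-s['tcp_pos']),1]
    th=np.arctan2(np.hypot(c[0],c[1]),c[2]); d=c[:2]/np.hypot(c[0],c[1]); return np.array([p['cx'],p['cy']])+p['fx']*th*d
def wonz(p,s,uv,z):
    M=np.array(p['mount']); v=(np.array(uv)-[p['cx'],p['cy']])/p['fx']; th=np.linalg.norm(v)
    d=np.r_[np.sin(th)*v/th,np.cos(th)]; R=np.array(s['ee_rot']); d=R@(M[:3,:3]@d); c=np.array(s['tcp_pos'])+R@M[:3,3]
    return c+d*(z-c[2])/d[2]
E
timeout 60 python3 - <<'E'
from kin import *
s=show(); p=viewer.capture('wrist')
im=p['image'].copy()
for X,c in [((.489,-.237,.174),(255,0,0)),((.499,-.232,.07),(0,255,0))]:
    u=wproj(p,s,X); print(u); cv2.drawMarker(im,tuple(int(round(v)) for v in u),c,0,12,1)
cv2.imwrite('pics/w1.png',im[:,:,::-1]); np.save('w1.npy',(p,s),allow_pickle=True)
G=tool(5,30,180); b=np.array([.489,-.237,.118]); plan([(b-.13*G[:,0],G)])
E
```

```text
5.38 J [-46.   -7.8 -22.5 -61.4 -49.5  -6.3] p [ 0.3952 -0.2438  0.3286] F [ 0.7  0.1 -0.1] w 1.004
[[0.852, -0.099, 0.514], [0.078, 0.995, 0.063], [-0.517, -0.014, 0.856]]
[283.27877468 109.82561095]
[288.61549727  38.04159731]
t [ 0.0791  0.0007 -0.1795] a [ 0.0058 -0.0062 -0.0011] rows 4 -> [ 0.377 -0.247  0.183]
```

View pics/w1.png

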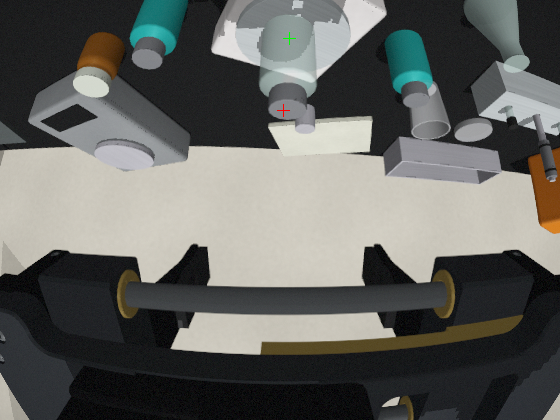

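The wrist view shows the bottle's cap at about (288,105), 5 px right of the red prediction. The plate's centre is also about 4 px to the right, so both are off by a few mm in y.

```bash
timeout 60 python3 - <<'E'
from kin import *
p,s=np.load('w1.npy',allow_pickle=True); print(p['fx'],p['mount'])
for u,z in [((288,105),.174),((293,31),.07),((293,26),.07),((236,30),.07),((350,30),.07)]: print(u,wonz(p,s,u,z).round(4))
E
```

```text
325.19226210127806 [[ 2.93458035e-04 -2.90158678e-01  9.56978503e-01 -1.44347756e-01]
 [ 9.99999767e-01  6.74418444e-04 -1.02164889e-04  1.77250705e-03]
 [-6.15759924e-04  9.56978310e-01  2.90158809e-01 -7.97126657e-02]
 [ 0.00000000e+00  0.00000000e+00  0.00000000e+00  1.00000000e+00]]
(288, 105) [ 0.4802 -0.2336  0.174 ]
(293, 31) [ 0.4871 -0.2285  0.07  ]
(293, 26) [ 0.4793 -0.2294  0.07  ]
(236, 30) [ 0.4905 -0.2902  0.07  ]
(350, 30) [ 0.4751 -0.168   0.07  ]
```

Emit:
play_rows([
  {"fingers": -1, "tx": 0.079, "ty": 0.004, "tz": -0.18, "ax": 0.006, "ay": -0.006, "az": -0.001},
  {"fingers": -1, "tx": 0.079, "ty": 0.004, "tz": -0.18, "ax": 0.006, "ay": -0.006, "az": -0.001},
  {"fingers": -1, "tx": 0.079, "ty": 0.004, "tz": -0.18, "ax": 0.006, "ay": -0.006, "az": -0.001},
  {"fingers": -1, "tx": 0.079, "ty": 0.004, "tz": -0.18, "ax": 0.006, "ay": -0.006, "az": -0.001},
  {"fingers": -1, "tx": 0.079, "ty": 0.004, "tz": -0.18, "ax": 0.006, "ay": -0.006, "az": -0.001},
])

```text
time_s: 5.85
tcp_pos: [0.3749, -0.2426, 0.1779]
ee_rot: [[0.86, -0.085, 0.504], [0.079, 0.996, 0.032], [-0.505, 0.012, 0.863]]
wrist_force: [-0.3, -0.6, -0.3]
gripper_width: 1.002
```

```bash
timeout 60 python3 - <<'E'
from kin import *
s=show(); p=viewer.capture('wrist')
im=p['image'].copy()
for X,c in [((.489,-.234,.174),(255,0,0)),((.489,-.234,.07),(0,255,0))]:
    u=wproj(p,s,X); print(u); cv2.drawMarker(im,tuple(int(round(v)) for v in u),c,0,12,1)
d=spotter.silhouettes('bottle',p)
for k in d:
    ys,xs=np.where(k['region']); print(k['score'],k['uv'],xs.min(),xs.max(),ys.min(),ys.max())
cv2.imwrite('pics/w2.png',im[:,:,::-1]); np.save('w2.npy',(p,s),allow_pickle=True)
E
```

```text
5.85 J [-59.1   8.2 -33.1 -80.3 -52.1  30.1] p [ 0.3749 -0.2426  0.1779] F [-0.3 -0.6 -0.3] w 1.002
[[0.86, -0.085, 0.504], [0.079, 0.996, 0.032], [-0.505, 0.012, 0.863]]
[282.09167511 276.93178674]
[281.05451506 162.21641533]
0.97 [399.4, 47.4] 335 455 0 112
0.88 [416.9, 166.8] 394 443 123 216
0.77 [207.2, 50.8] 154 267 0 122
0.57 [132.7, 146.9] 101 162 95 204
```

View pics/w2.png

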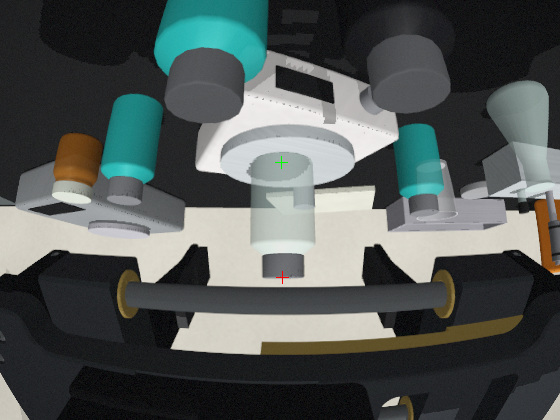

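The bottle lines up at (283,277), cap end, against a prediction of (282,277). The plate's centre is near (288,157), slightly +x/+y of the bottle. The look-alikes are near the camera, so I'll approach a bit steeper.

```bash
timeout 60 python3 - <<'E'
from kin import *
p,s=np.load('w2.npy',allow_pickle=True)
for u,z in [((288,157),.07),((281,165),.07),((283,276),.174)]: print(u,wonz(p,s,u,z).round(4))
print(wproj(p,s,(.499,-.229,.07)))
G=tool(5,35,180); b=np.array([.489,-.233,.122])
st=plan([(b-.13*G[:,0],G),(b,G)])
E
```

```text
(288, 157) [ 0.4762 -0.2288  0.07  ]
(281, 165) [ 0.4961 -0.2335  0.07  ]
(283, 276) [ 0.4637 -0.2352  0.174 ]
[285.53553436 166.21405347]
t [-0.002   0.0023  0.0198] a [-0.0009  0.0278 -0.0003] rows 1 -> [ 0.383 -0.242  0.197]
t [0.1733 0.     0.    ] a [-0. -0.  0.] rows 4 -> [ 0.489 -0.233  0.122]
```

Emit:
play_rows([
  {"fingers": -1, "tx": -0.002, "ty": 0.002, "tz": 0.02, "ax": -0.001, "ay": 0.028, "az": 0},
  {"fingers": -1, "tx": -0.002, "ty": 0.002, "tz": 0.02, "ax": -0.001, "ay": 0.028, "az": 0},
  {"fingers": -1, "tx": -0.002, "ty": 0.002, "tz": 0.02, "ax": -0.001, "ay": 0.028, "az": 0},
])

```text
time_s: 6.2
tcp_pos: [0.3854, -0.2429, 0.2022]
ee_rot: [[0.82, -0.092, 0.565], [0.069, 0.996, 0.061], [-0.568, -0.011, 0.823]]
wrist_force: [0.7, 0.2, 0.5]
gripper_width: 1.002
```

Emit:
play_rows([
  {"fingers": -1, "tx": 0.035, "ty": 0, "tz": 0, "ax": 0, "ay": 0, "az": 0},
  {"fingers": -1, "tx": 0.07, "ty": 0, "tz": 0, "ax": 0, "ay": 0, "az": 0},
  {"fingers": -1, "tx": 0.105, "ty": 0, "tz": 0, "ax": 0, "ay": 0, "az": 0},
  {"fingers": -1, "tx": 0.12, "ty": 0, "tz": 0, "ax": 0, "ay": 0, "az": 0},
  {"fingers": -1, "tx": 0.12, "ty": 0, "tz": 0, "ax": 0, "ay": 0, "az": 0},
])

```text
time_s: 6.62
tcp_pos: [0.4577, -0.2355, 0.1447]
ee_rot: [[0.816, -0.089, 0.571], [0.074, 0.996, 0.051], [-0.573, 0.0, 0.819]]
wrist_force: [0.5, -0.4, -0.3]
gripper_width: 1.002
```

```bash
timeout 60 python3 - <<'E'
from kin import *
s=show(); p=viewer.capture('side'); q=viewer.capture('top')
G=tool(5,35,180); b=np.array([.489,-.233,.122]); plan([(b,G)])
can=np.zeros((420,800,3),np.uint8); can[:,:400]=cv2.resize(p['image'][230:335,200:300],(400,420),interpolation=cv2.INTER_CUBIC); can[:,400:]=cv2.resize(q['image'][175:280,300:400],(400,420),interpolation=cv2.INTER_CUBIC)
cv2.imwrite('pics/g1.png',can[:,:,::-1])
E
```

```text
6.62 J [-45.7  13.6 -28.5 -82.9 -39.8  25.9] p [ 0.4577 -0.2355  0.1447] F [ 0.5 -0.4 -0.3] w 1.002
[[0.816, -0.089, 0.571], [0.074, 0.996, 0.051], [-0.573, 0.0, 0.819]]
t [ 0.0539  0.0001 -0.0008] a [ 0.0006  0.0002 -0.0002] rows 1 -> [ 0.489 -0.233  0.122]
```

View pics/g1.png

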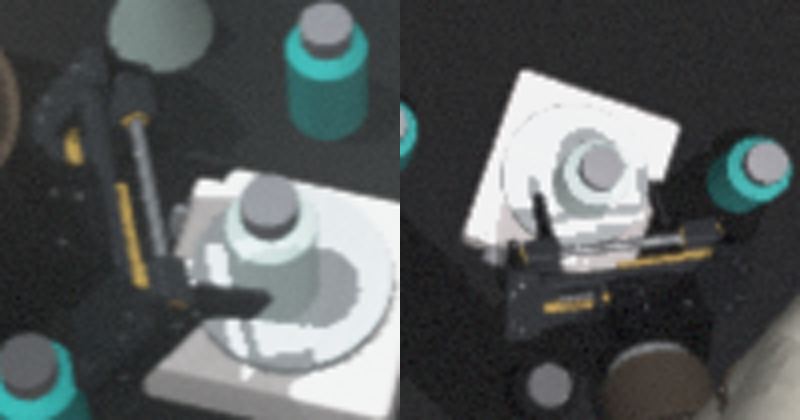

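Both views show the open jaws straddling the bottle at cap (270,200) on the left and (600,165) on the right. They are clear of the look-alikes, so I'll move in and close.

Emit:
play_rows([
  {"fingers": -1, "tx": 0.027, "ty": 0, "tz": 0, "ax": 0, "ay": 0, "az": 0},
  {"fingers": -1, "tx": 0.054, "ty": 0, "tz": 0, "ax": 0, "ay": 0, "az": 0},
  {"fingers": -1, "tx": 0.054, "ty": 0, "tz": 0, "ax": 0, "ay": 0, "az": 0},
  {"fingers": 1, "tx": 0.054, "ty": 0, "tz": 0, "ax": 0, "ay": 0, "az": 0},
  {"fingers": 1, "tx": 0.054, "ty": 0, "tz": 0, "ax": 0, "ay": 0, "az": 0},
])

```text
time_s: 7.13
tcp_pos: [0.4889, -0.2334, 0.1227]
ee_rot: [[0.817, -0.088, 0.571], [0.071, 0.996, 0.052], [-0.573, -0.002, 0.82]]
wrist_force: [-0.6, 0.1, 0.8]
gripper_width: 0.922
```

Emit:
play_rows([
  {"fingers": 1, "tx": 0, "ty": 0, "tz": 0, "ax": 0, "ay": 0, "az": 0},
  {"fingers": 1, "tx": 0, "ty": 0, "tz": 0, "ax": 0, "ay": 0, "az": 0},
  {"fingers": 1, "tx": 0, "ty": 0, "tz": 0, "ax": 0, "ay": 0, "az": 0},
  {"fingers": 1, "tx": 0, "ty": 0, "tz": 0, "ax": 0, "ay": 0, "az": 0},
  {"fingers": 1, "tx": 0, "ty": 0, "tz": 0, "ax": 0, "ay": 0, "az": 0},
])

```text
time_s: 7.55
tcp_pos: [0.4897, -0.2339, 0.1224]
ee_rot: [[0.817, -0.087, 0.571], [0.07, 0.996, 0.051], [-0.573, -0.002, 0.82]]
wrist_force: [-2.4, -1.3, 3.8]
gripper_width: 0.637
```

```bash
cat > s4.py <<'E'
from kin import *
s=show(); q0=np.array(s['joints']); p0=np.array(s['tcp_pos']); G=np.array(s['ee_rot'])
ql,e=ik(p0+[0,0,.14],G,q0); print('lift',ql.round(),e)
bz=G.T@[0,0,1.]
for x,y,z in [(.5,-.22,.32),(.55,-.2,.36)]:
  for up in (0,15):
    q,e=ik(np.array([x,y,z]),tool(0,-up,0),ql-[0,0,0,0,0,150]); print((x,y,z),up,q.round(),round(e,4),'cap angle',np.degrees(np.arccos((fk(q)[1]@bz)[2])).round())
st=plan([(p0+[0,0,.14],G)])
print('--'); jplan([ql,q],start=st)
E
timeout 60 python3 s4.py
```

```text
7.55 J [-43.9  17.9 -27.  -87.8 -38.1  30.5] p [ 0.4897 -0.2339  0.1224] F [-2.4 -1.3  3.8] w 0.637
[[0.817, -0.087, 0.571], [0.07, 0.996, 0.051], [-0.573, -0.002, 0.82]]
lift [-33.   2. -21. -63. -35.  -8.] 8.559197486870938e-14
(0.5, -0.22, 0.32) 0 [ -58.   10.  -34. -114.  -68. -131.] 0.0 cap angle 145.0
(0.5, -0.22, 0.32) 15 [ -61.   23.  -39. -123.  -90. -114.] 0.0 cap angle 160.0
(0.55, -0.2, 0.36) 0 [ -50.    7.  -29. -117.  -59. -136.] 0.0 cap angle 145.0
(0.55, -0.2, 0.36) 15 [ -53.   18.  -36. -129.  -82. -119.] 0.0 cap angle 160.0
t [-0.1069 -0.0003  0.153 ] a [0. 0. 0.] rows 4 -> [ 0.49  -0.234  0.262]
--
t [ 0.022  0.062 -0.024] a [ 0.169 -0.006  0.041] rows 5 -> [ 0.489 -0.187  0.238] low 0.193
t [ 0.02   0.044 -0.019] a [ 0.172 -0.005  0.045] rows 5 -> [ 0.497 -0.149  0.236] low 0.165
t [ 0.016  0.038 -0.008] a [ 0.165 -0.002  0.051] rows 5 -> [ 0.512 -0.127  0.253] low 0.172
t [0.011 0.049 0.002] a [0.166 0.007 0.063] rows 5 -> [ 0.531 -0.128  0.286] low 0.192
t [0.005 0.068 0.   ] a [0.158 0.025 0.068] rows 5 -> [ 0.546 -0.156  0.326] low 0.232
t [ 0.001  0.072 -0.018] a [0.124 0.04  0.056] rows 4 -> [ 0.55 -0.2   0.36] low 0.272
```

Emit:
play_rows([
  {"fingers": 1, "tx": -0.02, "ty": 0, "tz": 0.029, "ax": 0, "ay": 0, "az": 0},
  {"fingers": 1, "tx": -0.05, "ty": 0, "tz": 0.072, "ax": 0, "ay": 0, "az": 0},
  {"fingers": 1, "tx": -0.08, "ty": 0, "tz": 0.115, "ax": 0, "ay": 0, "az": 0},
  {"fingers": 1, "tx": -0.107, "ty": 0, "tz": 0.153, "ax": 0, "ay": 0, "az": 0},
  {"fingers": 1, "tx": -0.107, "ty": 0, "tz": 0.153, "ax": 0, "ay": 0, "az": 0},
])

```text
time_s: 7.97
tcp_pos: [0.4918, -0.234, 0.2713]
ee_rot: [[0.823, -0.09, 0.561], [0.067, 0.996, 0.06], [-0.564, -0.012, 0.825]]
wrist_force: [1.1, -0.2, -1.7]
gripper_width: 0.634
```

Emit:
play_rows([
  {"fingers": 1, "tx": 0.022, "ty": 0.062, "tz": -0.024, "ax": 0.169, "ay": -0.006, "az": 0.041},
  {"fingers": 1, "tx": 0.022, "ty": 0.062, "tz": -0.024, "ax": 0.169, "ay": -0.006, "az": 0.041},
  {"fingers": 1, "tx": 0.022, "ty": 0.062, "tz": -0.024, "ax": 0.169, "ay": -0.006, "az": 0.041},
  {"fingers": 1, "tx": 0.022, "ty": 0.062, "tz": -0.024, "ax": 0.169, "ay": -0.006, "az": 0.041},
  {"fingers": 1, "tx": 0.022, "ty": 0.062, "tz": -0.024, "ax": 0.169, "ay": -0.006, "az": 0.041},
])

```text
time_s: 8.38
tcp_pos: [0.4881, -0.1862, 0.2361]
ee_rot: [[0.827, 0.112, 0.55], [0.192, 0.864, -0.465], [-0.528, 0.49, 0.694]]
wrist_force: [-0.7, -0.4, -2.5]
gripper_width: 0.633
```

Emit:
play_rows([
  {"fingers": 1, "tx": 0.02, "ty": 0.044, "tz": -0.019, "ax": 0.172, "ay": -0.005, "az": 0.045},
  {"fingers": 1, "tx": 0.02, "ty": 0.044, "tz": -0.019, "ax": 0.172, "ay": -0.005, "az": 0.045},
  {"fingers": 1, "tx": 0.02, "ty": 0.044, "tz": -0.019, "ax": 0.172, "ay": -0.005, "az": 0.045},
  {"fingers": 1, "tx": 0.02, "ty": 0.044, "tz": -0.019, "ax": 0.172, "ay": -0.005, "az": 0.045},
  {"fingers": 1, "tx": 0.02, "ty": 0.044, "tz": -0.019, "ax": 0.172, "ay": -0.005, "az": 0.045},
])

```text
time_s: 8.8
tcp_pos: [0.4963, -0.1483, 0.2342]
ee_rot: [[0.862, 0.262, 0.433], [0.278, 0.468, -0.838], [-0.423, 0.844, 0.331]]
wrist_force: [-0.7, -0.5, -2.8]
gripper_width: 0.632
```

Emit:
play_rows([
  {"fingers": 1, "tx": 0.016, "ty": 0.038, "tz": -0.008, "ax": 0.165, "ay": -0.002, "az": 0.051},
  {"fingers": 1, "tx": 0.016, "ty": 0.038, "tz": -0.008, "ax": 0.165, "ay": -0.002, "az": 0.051},
  {"fingers": 1, "tx": 0.016, "ty": 0.038, "tz": -0.008, "ax": 0.165, "ay": -0.002, "az": 0.051},
  {"fingers": 1, "tx": 0.016, "ty": 0.038, "tz": -0.008, "ax": 0.165, "ay": -0.002, "az": 0.051},
  {"fingers": 1, "tx": 0.016, "ty": 0.038, "tz": -0.008, "ax": 0.165, "ay": -0.002, "az": 0.051},
])

```text
time_s: 9.22
tcp_pos: [0.5113, -0.1267, 0.2507]
ee_rot: [[0.911, 0.306, 0.276], [0.306, -0.055, -0.95], [-0.275, 0.951, -0.143]]
wrist_force: [-0.9, 0.2, -2.6]
gripper_width: 0.634
```

```bash
cat > s5.py <<'E'
from kin import *
s=show(); q0=np.array(s['joints'])
G=np.array([[.817,-.087,.571],[.07,.996,.051],[-.573,-.002,.82]]); bz=G.T@[0,0,1.]
print('cap angle now',np.degrees(np.arccos((np.array(s['ee_rot'])@bz)[2])).round())
q,e=ik(np.array([.55,-.2,.36]),tool(0,-15,0),[-53,18,-36,-129,-82,-119]); print(q.round(),e)
st=jplan([q0,q])
E
timeout 60 python3 s5.py
```

```text
9.22 J [-43.   10.  -28.5 -94.7 -58.  -62.8] p [ 0.5113 -0.1267  0.2507] F [-0.9  0.2 -2.6] w 0.634
[[0.911, 0.306, 0.276], [0.306, -0.055, -0.95], [-0.275, 0.951, -0.143]]
cap angle now 88.0
[ -53.   18.  -36. -129.  -82. -119.] 2.2015171689324634e-15
t [0.011 0.052 0.002] a [0.166 0.008 0.063] rows 5 -> [ 0.531 -0.128  0.286] low 0.193
t [ 0.004  0.07  -0.   ] a [0.16  0.026 0.07 ] rows 5 -> [ 0.546 -0.157  0.327] low 0.234
t [ 0.002  0.07  -0.019] a [0.119 0.039 0.055] rows 4 -> [ 0.55 -0.2   0.36] low 0.272
```

Force of about -2.6 N means the bottle is held. Continuing over, then pausing briefly.

Emit:
play_rows([
  {"fingers": 1, "tx": 0.011, "ty": 0.052, "tz": 0.002, "ax": 0.166, "ay": 0.008, "az": 0.063},
  {"fingers": 1, "tx": 0.011, "ty": 0.052, "tz": 0.002, "ax": 0.166, "ay": 0.008, "az": 0.063},
  {"fingers": 1, "tx": 0.011, "ty": 0.052, "tz": 0.002, "ax": 0.166, "ay": 0.008, "az": 0.063},
  {"fingers": 1, "tx": 0.011, "ty": 0.052, "tz": 0.002, "ax": 0.166, "ay": 0.008, "az": 0.063},
  {"fingers": 1, "tx": 0.011, "ty": 0.052, "tz": 0.002, "ax": 0.166, "ay": 0.008, "az": 0.063},
])

```text
time_s: 9.63
tcp_pos: [0.5313, -0.1275, 0.2857]
ee_rot: [[0.96, 0.231, 0.157], [0.265, -0.574, -0.775], [-0.089, 0.786, -0.612]]
wrist_force: [0.3, 0.1, -2.4]
gripper_width: 0.634
```

Emit:
play_rows([
  {"fingers": 1, "tx": 0.004, "ty": 0.07, "tz": 0, "ax": 0.16, "ay": 0.026, "az": 0.07},
  {"fingers": 1, "tx": 0.004, "ty": 0.07, "tz": 0, "ax": 0.16, "ay": 0.026, "az": 0.07},
  {"fingers": 1, "tx": 0.004, "ty": 0.07, "tz": 0, "ax": 0.16, "ay": 0.026, "az": 0.07},
  {"fingers": 1, "tx": 0.004, "ty": 0.07, "tz": 0, "ax": 0.16, "ay": 0.026, "az": 0.07},
  {"fingers": 1, "tx": 0.004, "ty": 0.07, "tz": 0, "ax": 0.16, "ay": 0.026, "az": 0.07},
])

```text
time_s: 10.05
tcp_pos: [0.5463, -0.1566, 0.3267]
ee_rot: [[0.984, 0.092, 0.155], [0.145, -0.916, -0.373], [0.108, 0.389, -0.915]]
wrist_force: [-0.2, 0.7, -2.1]
gripper_width: 0.635
```

Emit:
play_rows([
  {"fingers": 1, "tx": 0.002, "ty": 0.07, "tz": -0.019, "ax": 0.119, "ay": 0.039, "az": 0.055},
  {"fingers": 1, "tx": 0.002, "ty": 0.07, "tz": -0.019, "ax": 0.119, "ay": 0.039, "az": 0.055},
  {"fingers": 1, "tx": 0.002, "ty": 0.07, "tz": -0.019, "ax": 0.119, "ay": 0.039, "az": 0.055},
  {"fingers": 1, "tx": 0.002, "ty": 0.07, "tz": -0.019, "ax": 0.119, "ay": 0.039, "az": 0.055},
  {"fingers": 1, "tx": 0.002, "ty": 0.07, "tz": -0.019, "ax": 0.119, "ay": 0.039, "az": 0.055},
])

```text
time_s: 10.47
tcp_pos: [0.5506, -0.1987, 0.36]
ee_rot: [[0.966, 0.001, 0.258], [0.001, -1.0, -0.002], [0.258, 0.002, -0.966]]
wrist_force: [0.4, 0.5, -2.3]
gripper_width: 0.633
```

Emit:
play_rows([
  {"fingers": 1, "tx": 0, "ty": 0, "tz": 0, "ax": 0, "ay": 0, "az": 0},
  {"fingers": 1, "tx": 0, "ty": 0, "tz": 0, "ax": 0, "ay": 0, "az": 0},
  {"fingers": 1, "tx": 0, "ty": 0, "tz": 0, "ax": 0, "ay": 0, "az": 0},
  {"fingers": 1, "tx": 0, "ty": 0, "tz": 0, "ax": 0, "ay": 0, "az": 0},
])

```text
time_s: 10.8
tcp_pos: [0.551, -0.199, 0.3628]
ee_rot: [[0.965, 0.002, 0.262], [0.004, -1.0, -0.007], [0.262, 0.007, -0.965]]
wrist_force: [-0.3, -0.1, -1.5]
gripper_width: 0.635
```

```bash
cat > s6.py <<'E'
from kin import *
s=show(); q0=np.array(s['joints'])
G=np.array([[.817,-.087,.571],[.07,.996,.051],[-.573,-.002,.82]]); bz=G.T@[0,0,1.]
print('cap angle now',np.degrees(np.arccos((np.array(s['ee_rot'])@bz)[2])).round())
im=[viewer.capture('side')['image'][150:330,170:350],viewer.capture('top')['image'][120:300,250:430]]
cv2.imwrite('pics/inv.png',cv2.resize(np.hstack(im),(800,400),interpolation=cv2.INTER_CUBIC)[:,:,::-1])
G,_=np.linalg.qr(G); G=tool(5,35,180) 
g=np.array([.4897,-.2339,.1224]); P=g+[.010,.005,.1]
q,e=ik(P,Ro.from_matrix(np.array([[.817,-.087,.571],[.07,.996,.051],[-.573,-.002,.82]])).as_matrix(),[-36,6,-22,-68,-35,0]); print(q.round(),e)
jplan([q0,q])
E
timeout 60 python3 s6.py
```

```text
10.8 J [ -53.2   17.5  -35.5 -128.5  -82.1 -118.8] p [ 0.551  -0.199   0.3628] F [-0.3 -0.1 -1.5] w 0.635
[[0.965, 0.002, 0.262], [0.004, -1.0, -0.007], [0.262, 0.007, -0.965]]
cap angle now 160.0
[-35.   7. -23. -70. -34.   2.] 9.593000509368925e-10
t [-0.018 -0.057  0.056] a [-0.157 -0.047 -0.061] rows 5 -> [ 0.549 -0.157  0.318] low 0.224
t [-0.016 -0.053  0.034] a [-0.163 -0.022 -0.064] rows 5 -> [ 0.537 -0.137  0.275] low 0.181
t [-0.015 -0.042  0.022] a [-0.163 -0.004 -0.057] rows 5 -> [ 0.521 -0.139  0.241] low 0.164
t [-0.015 -0.035  0.022] a [-0.167  0.006 -0.048] rows 5 -> [ 0.508 -0.159  0.219] low 0.149
t [-0.017 -0.035  0.029] a [-0.172  0.012 -0.042] rows 5 -> [ 0.5   -0.194  0.213] low 0.174
t [-0.014 -0.038  0.026] a [-0.138  0.01  -0.03 ] rows 4 -> [ 0.5   -0.229  0.222] low 0.211
```

View pics/inv.png

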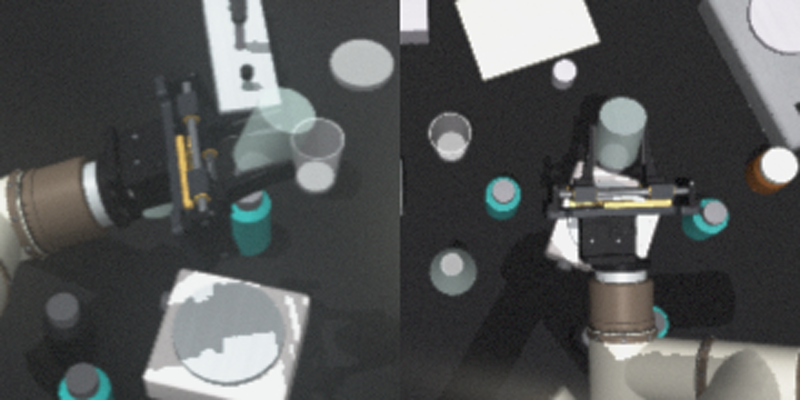

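The bottle is inverted and held, its base showing at (290,110) and (620,118). The plate is empty at (228,331) in the left crop, which fits my estimate. Now turning it back, above the plate.

Emit:
play_rows([
  {"fingers": 1, "tx": -0.018, "ty": -0.057, "tz": 0.056, "ax": -0.157, "ay": -0.047, "az": -0.061},
  {"fingers": 1, "tx": -0.018, "ty": -0.057, "tz": 0.056, "ax": -0.157, "ay": -0.047, "az": -0.061},
  {"fingers": 1, "tx": -0.018, "ty": -0.057, "tz": 0.056, "ax": -0.157, "ay": -0.047, "az": -0.061},
  {"fingers": 1, "tx": -0.018, "ty": -0.057, "tz": 0.056, "ax": -0.157, "ay": -0.047, "az": -0.061},
  {"fingers": 1, "tx": -0.018, "ty": -0.057, "tz": 0.056, "ax": -0.157, "ay": -0.047, "az": -0.061},
])

```text
time_s: 11.32
tcp_pos: [0.5492, -0.1569, 0.3192]
ee_rot: [[0.986, 0.093, 0.139], [0.15, -0.857, -0.494], [0.073, 0.508, -0.858]]
wrist_force: [0.0, 0.6, -1.7]
gripper_width: 0.635
```

Emit:
play_rows([
  {"fingers": 1, "tx": -0.016, "ty": -0.053, "tz": 0.034, "ax": -0.163, "ay": -0.022, "az": -0.064},
  {"fingers": 1, "tx": -0.016, "ty": -0.053, "tz": 0.034, "ax": -0.163, "ay": -0.022, "az": -0.064},
  {"fingers": 1, "tx": -0.016, "ty": -0.053, "tz": 0.034, "ax": -0.163, "ay": -0.022, "az": -0.064},
  {"fingers": 1, "tx": -0.016, "ty": -0.053, "tz": 0.034, "ax": -0.163, "ay": -0.022, "az": -0.064},
  {"fingers": 1, "tx": -0.016, "ty": -0.053, "tz": 0.034, "ax": -0.163, "ay": -0.022, "az": -0.064},
])

```text
time_s: 11.73
tcp_pos: [0.5372, -0.1369, 0.2762]
ee_rot: [[0.964, 0.218, 0.152], [0.239, -0.463, -0.854], [-0.116, 0.859, -0.498]]
wrist_force: [0.8, 0.2, -2.1]
gripper_width: 0.635
```

Emit:
play_rows([
  {"fingers": 1, "tx": -0.015, "ty": -0.042, "tz": 0.022, "ax": -0.163, "ay": -0.004, "az": -0.057},
  {"fingers": 1, "tx": -0.015, "ty": -0.042, "tz": 0.022, "ax": -0.163, "ay": -0.004, "az": -0.057},
  {"fingers": 1, "tx": -0.015, "ty": -0.042, "tz": 0.022, "ax": -0.163, "ay": -0.004, "az": -0.057},
  {"fingers": 1, "tx": -0.015, "ty": -0.042, "tz": 0.022, "ax": -0.163, "ay": -0.004, "az": -0.057},
  {"fingers": 1, "tx": -0.015, "ty": -0.042, "tz": 0.022, "ax": -0.163, "ay": -0.004, "az": -0.057},
])

```text
time_s: 12.15
tcp_pos: [0.5221, -0.1386, 0.2426]
ee_rot: [[0.921, 0.279, 0.271], [0.265, 0.06, -0.962], [-0.284, 0.958, -0.019]]
wrist_force: [0.2, -0.7, -1.0]
gripper_width: 0.637
```

Emit:
play_rows([
  {"fingers": 1, "tx": -0.015, "ty": -0.035, "tz": 0.022, "ax": -0.167, "ay": 0.006, "az": -0.048},
  {"fingers": 1, "tx": -0.015, "ty": -0.035, "tz": 0.022, "ax": -0.167, "ay": 0.006, "az": -0.048},
  {"fingers": 1, "tx": -0.015, "ty": -0.035, "tz": 0.022, "ax": -0.167, "ay": 0.006, "az": -0.048},
  {"fingers": 1, "tx": -0.015, "ty": -0.035, "tz": 0.022, "ax": -0.167, "ay": 0.006, "az": -0.048},
  {"fingers": 1, "tx": -0.015, "ty": -0.035, "tz": 0.022, "ax": -0.167, "ay": 0.006, "az": -0.048},
])

```text
time_s: 12.57
tcp_pos: [0.5085, -0.1583, 0.2198]
ee_rot: [[0.875, 0.231, 0.426], [0.234, 0.567, -0.79], [-0.424, 0.791, 0.442]]
wrist_force: [0.1, 0.7, -1.9]
gripper_width: 0.635
```

Emit:
play_rows([
  {"fingers": 1, "tx": -0.017, "ty": -0.035, "tz": 0.029, "ax": -0.172, "ay": 0.012, "az": -0.042},
  {"fingers": 1, "tx": -0.017, "ty": -0.035, "tz": 0.029, "ax": -0.172, "ay": 0.012, "az": -0.042},
  {"fingers": 1, "tx": -0.017, "ty": -0.035, "tz": 0.029, "ax": -0.172, "ay": 0.012, "az": -0.042},
  {"fingers": 1, "tx": -0.017, "ty": -0.035, "tz": 0.029, "ax": -0.172, "ay": 0.012, "az": -0.042},
  {"fingers": 1, "tx": -0.017, "ty": -0.035, "tz": 0.029, "ax": -0.172, "ay": 0.012, "az": -0.042},
])

```text
time_s: 12.98
tcp_pos: [0.5001, -0.1929, 0.2133]
ee_rot: [[0.835, 0.078, 0.545], [0.157, 0.915, -0.372], [-0.528, 0.396, 0.751]]
wrist_force: [-0.9, 0.7, -1.9]
gripper_width: 0.634
```

Emit:
play_rows([
  {"fingers": 1, "tx": -0.014, "ty": -0.038, "tz": 0.026, "ax": -0.138, "ay": 0.01, "az": -0.03},
  {"fingers": 1, "tx": -0.014, "ty": -0.038, "tz": 0.026, "ax": -0.138, "ay": 0.01, "az": -0.03},
  {"fingers": 1, "tx": -0.014, "ty": -0.038, "tz": 0.026, "ax": -0.138, "ay": 0.01, "az": -0.03},
  {"fingers": 1, "tx": -0.014, "ty": -0.038, "tz": 0.026, "ax": -0.138, "ay": 0.01, "az": -0.03},
  {"fingers": 1, "tx": -0.014, "ty": -0.038, "tz": 0.026, "ax": -0.138, "ay": 0.01, "az": -0.03},
])

```text
time_s: 13.4
tcp_pos: [0.4995, -0.2271, 0.2217]
ee_rot: [[0.817, -0.088, 0.57], [0.073, 0.996, 0.049], [-0.572, 0.001, 0.82]]
wrist_force: [0.1, 0.5, -1.3]
gripper_width: 0.636
```

```bash
cat > s7.py <<'E'
from kin import *
s=show()
p=viewer.capture('side'); q=viewer.capture('top'); P=np.array(s['tcp_pos'])
foot=P-[0,0,.0524]
out=[]
for c,box in ((p,(200,200,340)),(q,(300,150,0))):
    im=c['image'].copy(); 
    u0=proj(c,foot); u1=proj(c,foot+[0,0,.104]); print(u0.round(1),u1.round(1))
    x0,y0=box[:2]; cr=cv2.resize(im[y0:y0+120,x0:x0+120],(400,400),interpolation=cv2.INTER_CUBIC)
    for u in (u0,u1): cv2.drawMarker(cr,(int((u[0]-x0)*400/120),int((u[1]-y0)*400/120)),(255,0,0),0,14,1)
    out.append(cr)
cv2.imwrite('pics/up.png',np.hstack(out)[:,:,::-1])
G=np.array([[.817,-.087,.571],[.07,.996,.051],[-.573,-.002,.82]])
st=plan([([.4997,-.2289,.126],G),([.4997,-.2289,.1224],G)])
E
timeout 60 python3 s7.py
```

```text
13.4 J [-34.4   6.4 -22.7 -69.7 -33.8   1.2] p [ 0.4995 -0.2271  0.2217] F [ 0.1  0.5 -1.3] w 0.636
[[0.817, -0.088, 0.57], [0.073, 0.996, 0.049], [-0.572, 0.001, 0.82]]
[270.4 277.5] [268.9 253.2]
[347.1 213.4] [352.7 207. ]
t [ 0.0729 -0.002  -0.1043] a [-0.0015  0.0003 -0.0008] rows 3 -> [ 0.5   -0.229  0.126]
t [ 0.0028  0.0001 -0.0039] a [ 0. -0.  0.] rows 1 -> [ 0.5   -0.229  0.122]
```

View pics/up.png

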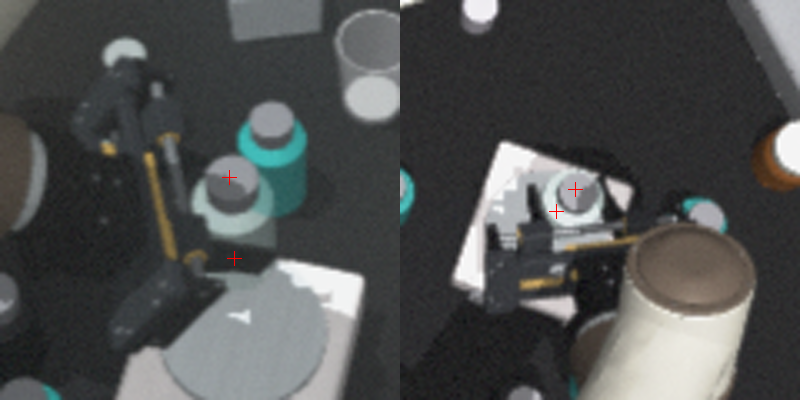

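The bottle is upright in the grip, and its cap at (231,174) and (575,186) sits on the predicted marks. Lowering gently.

Emit:
play_rows([
  {"fingers": 1, "tx": 0.025, "ty": -0.001, "tz": -0.035, "ax": -0.001, "ay": 0, "az": -0.001},
  {"fingers": 1, "tx": 0.045, "ty": -0.002, "tz": -0.065, "ax": -0.001, "ay": 0, "az": -0.001},
  {"fingers": 1, "tx": 0.06, "ty": -0.002, "tz": -0.086, "ax": -0.001, "ay": 0, "az": -0.001},
  {"fingers": 1, "tx": 0.068, "ty": -0.002, "tz": -0.098, "ax": -0.001, "ay": 0, "az": -0.001},
  {"fingers": 1, "tx": 0.071, "ty": -0.002, "tz": -0.102, "ax": -0.001, "ay": 0, "az": -0.001},
])

```text
time_s: 13.92
tcp_pos: [0.4987, -0.2305, 0.1257]
ee_rot: [[0.815, -0.082, 0.573], [0.068, 0.997, 0.047], [-0.575, 0.001, 0.818]]
wrist_force: [0.0, -0.2, -2.7]
gripper_width: 0.634
```

Emit:
play_rows([
  {"fingers": 1, "tx": 0, "ty": 0, "tz": 0, "ax": 0, "ay": 0, "az": 0},
  {"fingers": 1, "tx": 0, "ty": 0, "tz": 0, "ax": 0, "ay": 0, "az": 0},
])

```text
time_s: 14.08
tcp_pos: [0.5001, -0.2308, 0.129]
ee_rot: [[0.818, -0.085, 0.569], [0.067, 0.996, 0.052], [-0.572, -0.005, 0.821]]
wrist_force: [0.0, 1.0, -1.7]
gripper_width: 0.634
```

```bash
timeout 60 python3 - <<'E'
from kin import *
s=show()
G=np.array([[.817,-.087,.571],[.07,.996,.051],[-.573,-.002,.82]])
plan([([.4997,-.2289,.1224],G)])
E
```

```text
14.08 J [-42.2  17.4 -26.2 -87.4 -36.8  28.4] p [ 0.5001 -0.2308  0.129 ] F [ 0.   1.  -1.7] w 0.634
[[0.818, -0.085, 0.569], [0.067, 0.996, 0.052], [-0.572, -0.005, 0.821]]
t [ 0.0048  0.0026 -0.0074] a [0.0003 0.0005 0.001 ] rows 1 -> [ 0.5   -0.229  0.122]
```

Steps of about 1.5 mm, watching the force.

Emit:
play_rows([
  {"fingers": 1, "tx": 0.0012, "ty": 0.001, "tz": -0.002, "ax": 0, "ay": 0, "az": 0},
  {"fingers": 1, "tx": 0.0024, "ty": 0.002, "tz": -0.004, "ax": 0, "ay": 0, "az": 0},
  {"fingers": 1, "tx": 0.0034, "ty": 0.0026, "tz": -0.0055, "ax": 0, "ay": 0, "az": 0},
  {"fingers": 1, "tx": 0.0034, "ty": 0.0026, "tz": -0.0055, "ax": 0, "ay": 0, "az": 0},
])

```text
time_s: 14.42
tcp_pos: [0.4994, -0.2281, 0.1241]
ee_rot: [[0.818, -0.086, 0.569], [0.067, 0.996, 0.054], [-0.572, -0.005, 0.82]]
wrist_force: [0.1, -0.5, -1.3]
gripper_width: 0.631
```

Emit:
play_rows([
  {"fingers": 1, "tx": 0.0008, "ty": 0, "tz": -0.001, "ax": 0, "ay": 0, "az": 0},
  {"fingers": 1, "tx": 0.0008, "ty": 0, "tz": -0.001, "ax": 0, "ay": 0, "az": 0},
  {"fingers": 1, "tx": 0.0008, "ty": 0, "tz": -0.001, "ax": 0, "ay": 0, "az": 0},
])

```text
time_s: 14.67
tcp_pos: [0.4995, -0.2284, 0.1229]
ee_rot: [[0.818, -0.086, 0.569], [0.067, 0.996, 0.053], [-0.572, -0.005, 0.82]]
wrist_force: [-0.3, 0.9, -2.1]
gripper_width: 0.639
```

Emit:
play_rows([
  {"fingers": 1, "tx": 0.0005, "ty": 0, "tz": -0.0007, "ax": 0, "ay": 0, "az": 0},
  {"fingers": 1, "tx": 0.0005, "ty": 0, "tz": -0.0007, "ax": 0, "ay": 0, "az": 0},
  {"fingers": 1, "tx": 0.0005, "ty": 0, "tz": -0.0007, "ax": 0, "ay": 0, "az": 0},
])

```text
time_s: 14.92
tcp_pos: [0.4997, -0.2284, 0.1225]
ee_rot: [[0.818, -0.086, 0.569], [0.067, 0.996, 0.053], [-0.572, -0.005, 0.821]]
wrist_force: [0.1, 0.7, 0.3]
gripper_width: 0.633
```

Emit:
play_rows([
  {"fingers": 1, "tx": 0.0005, "ty": 0, "tz": -0.0007, "ax": 0, "ay": 0, "az": 0},
  {"fingers": 1, "tx": 0.0005, "ty": 0, "tz": -0.0007, "ax": 0, "ay": 0, "az": 0},
  {"fingers": 1, "tx": 0.0005, "ty": 0, "tz": -0.0007, "ax": 0, "ay": 0, "az": 0},
])

```text
time_s: 15.17
tcp_pos: [0.4999, -0.2285, 0.1224]
ee_rot: [[0.819, -0.086, 0.568], [0.067, 0.996, 0.053], [-0.571, -0.005, 0.821]]
wrist_force: [-3.2, 0.9, 4.1]
gripper_width: 0.634
```

Contact made, at +4 N. Releasing, then backing straight out.

Emit:
play_rows([
  {"fingers": 0, "tx": 0, "ty": 0, "tz": 0, "ax": 0, "ay": 0, "az": 0},
  {"fingers": -1, "tx": 0, "ty": 0, "tz": 0, "ax": 0, "ay": 0, "az": 0},
  {"fingers": -1, "tx": 0, "ty": 0, "tz": 0, "ax": 0, "ay": 0, "az": 0},
  {"fingers": -1, "tx": 0, "ty": 0, "tz": 0, "ax": 0, "ay": 0, "az": 0},
  {"fingers": -1, "tx": 0, "ty": 0, "tz": 0, "ax": 0, "ay": 0, "az": 0},
])

```text
time_s: 15.58
tcp_pos: [0.4994, -0.2283, 0.1212]
ee_rot: [[0.817, -0.086, 0.57], [0.067, 0.996, 0.053], [-0.573, -0.005, 0.82]]
wrist_force: [0.3, 0.2, -0.3]
gripper_width: 0.848
```

Emit:
play_rows([
  {"fingers": -1, "tx": -0.03, "ty": 0, "tz": 0, "ax": 0, "ay": 0, "az": 0},
  {"fingers": -1, "tx": -0.07, "ty": 0, "tz": 0, "ax": 0, "ay": 0, "az": 0},
  {"fingers": -1, "tx": -0.12, "ty": 0, "tz": 0, "ax": 0, "ay": 0, "az": 0},
  {"fingers": -1, "tx": -0.17, "ty": 0, "tz": 0, "ax": 0, "ay": 0, "az": 0},
  {"fingers": -1, "tx": -0.19, "ty": 0, "tz": 0, "ax": 0, "ay": 0, "az": 0},
])

```text
time_s: 16.0
tcp_pos: [0.3808, -0.2381, 0.205]
ee_rot: [[0.818, -0.085, 0.569], [0.065, 0.996, 0.056], [-0.572, -0.009, 0.82]]
wrist_force: [1.1, 0.6, -0.5]
gripper_width: 0.998
```

```bash
cat > s8.py <<'E'
from kin import *
s=show(); out=[]
for n,(x0,y0) in (('side',(220,240)),('top',(300,165))):
    c=viewer.capture(n); cr=cv2.resize(c['image'][y0:y0+100,x0:x0+100],(400,400),interpolation=cv2.INTER_CUBIC); out.append(cr)
    print(n,proj(c,[.499,-.231,.07]),proj(c,[.499,-.231,.174]))
cv2.imwrite('pics/set.png',np.hstack(out)[:,:,::-1])
# sampler grasp options
g=np.array([.569,.207,.145]); rng=np.random.default_rng(1)
for az in (-30,0,20,40,60):
  for roll in (0,180):
   for dn in (10,30):
    for q0 in ([20,30,-10,0,-60,-90 if roll else 90],[-5,25,-25,-90,-50,40 if roll else -137],[50,25,-25,60,-50,-60 if roll else 120]):
      q,e=ik(g,tool(az,dn,roll),q0,n=40)
      if e<.003: print(az,roll,dn,q.round().astype(int).tolist())
E
timeout 100 env OMP_NUM_THREADS=1 python3 s8.py
```

```text
16.0 J [-50.5   1.9 -30.9 -71.4 -45.2  14.4] p [ 0.3808 -0.2381  0.205 ] F [ 1.1  0.6 -0.5] w 0.998
[[0.818, -0.085, 0.569], [0.065, 0.996, 0.056], [-0.572, -0.009, 0.82]]
side [271.68879185 299.17961668] [270.35062438 277.92926951]
top [343.59033505 218.76714818] [348.51893054 213.24279146]
-30 0 10 [41, 36, -55, 109, -80, -91]
-30 0 10 [41, 36, -55, 109, -80, -91]
-30 0 30 [38, 26, -52, 105, -56, -77]
-30 0 30 [38, 26, -52, 105, -56, -77]
20 0 10 [-6, 36, -50, -153, -76, -92]
20 0 30 [-1, 19, -38, -143, -31, -112]
20 180 10 [-6, 36, -50, -153, -76, 88]
20 180 10 [-6, 36, -50, -153, -76, 88]
20 180 10 [-6, 36, -50, -153, -76, 88]
20 180 30 [-1, 19, -38, -143, -31, 68]
20 180 30 [-1, 19, -38, -143, -31, 68]
20 180 30 [-1, 19, -38, -143, -31, 68]
40 0 10 [-11, 33, -35, -124, -67, -108]
40 0 30 [2, 19, -25, -103, -33, -143]
40 180 10 [-11, 33, -35, -124, -67, 72]
40 180 10 [-11, 33, -35, -124, -67, 72]
40 180 10 [-11, 33, -35, -124, -67, 72]
40 180 30 [2, 19, -25, -103, -33, 37]
40 180 30 [2, 19, -25, -103, -33, 37]
40 180 30 [2, 19, -25, -103, -33, 37]
60 0 10 [-9, 34, -21, -101, -70, -125]
60 0 30 [1, 23, -17, -83, -48, -151]
60 180 10 [-9, 34, -21, -101, -70, 55]
60 180 10 [-9, 34, -21, -101, -70, 55]
60 180 10 [-9, 34, -21, -101, -70, 55]
60 180 30 [1, 23, -17, -83, -48, 29]
60 180 30 [1, 23, -17, -83, -48, 29]
60 180 30 [1, 23, -17, -83, -48, 29]
```

View pics/set.png

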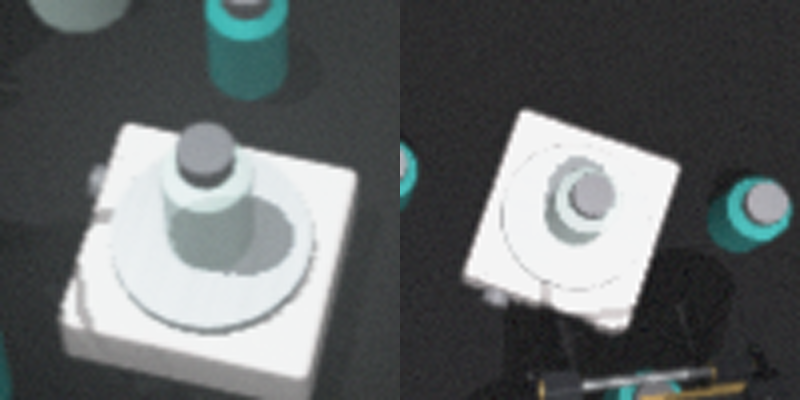

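The bottle stands upright: foot about (208,236) against the plate's centre at (214,237) in the left crop, within about 4 mm. Now planning the sampler approach.

```bash
cat > s9.py <<'E'
from kin import *
s=show(); q0=np.array(s['joints']); g=np.array([.568,.207,.145])
for az in (40,55):
  G=tool(az,30,180); x=G[:,0]
  qg,e=ik(g,G,[2,19,-25,-103,-33,37]); qp,e1=ik(g-.12*x,G,qg); ql,e2=ik(g+[0,0,.2],G,qg)
  print(az,qg.round(),round(e,4),'pre',qp.round(),round(e1,4),'lift',ql.round(),round(e2,4))
  for ro in (90,270):
    for X in ([.55,.15,.36],[.5,.2,.4]):
      for a in (az,az-20):
        q,e=ik(np.array(X),tool(a,0,ro),qg+[0,0,0,0,0,180-ro]); print('  fin',ro,a,X,q.round(),round(e,4))
G=tool(40,30,180); qg,_=ik(g,G,[2,19,-25,-103,-33,37]); qp,_=ik(g-.12*G[:,0],G,qg); qa,e=ik(g-.12*G[:,0]+[0,0,.1],G,qp)
q1,e1=ik(np.array(s['tcp_pos'])+[-.0,.03,.13],np.array(s['ee_rot']),q0); print(qa.round(),e,q1.round(),e1)
jplan([q0,q1,qa,qp])
E
timeout 100 env OMP_NUM_THREADS=1 python3 s9.py
```

```text
16.1 J [-50.5   2.  -30.9 -71.7 -45.1  14.6] p [ 0.3821 -0.2384  0.205 ] F [-0.   0.1 -0.7] w 0.999
[[0.819, -0.084, 0.568], [0.064, 0.996, 0.056], [-0.57, -0.009, 0.821]]
40 [   2.   19.  -25. -103.  -33.   37.] 0.0 pre [ -2.   5. -31. -87. -36.  21.] 0.0 lift [ 24.  -0. -18. -47. -19. -36.] 0.0
  fin 90 40 [0.55, 0.15, 0.36] [ -16.    7.  -28. -111.  -63.  130.] 0.0
  fin 90 20 [0.55, 0.15, 0.36] [ -13.    2.  -40. -136.  -52.  149.] 0.0
  fin 90 40 [0.5, 0.2, 0.4] [  -9.   -3.  -31. -112.  -55.  125.] 0.0
  fin 90 20 [0.5, 0.2, 0.4] [  -5.   -7.  -42. -140.  -42.  148.] 0.0
  fin 270 40 [0.55, 0.15, 0.36] [ -16.    7.  -28. -111.  -63.  -50.] 0.0
  fin 270 20 [0.55, 0.15, 0.36] [ -13.    2.  -40. -136.  -52.  -31.] 0.0
  fin 270 40 [0.5, 0.2, 0.4] [  -9.   -3.  -31. -112.  -55.  -55.] 0.0
  fin 270 20 [0.5, 0.2, 0.4] [  -5.   -7.  -42. -140.  -42.  -32.] 0.0
55 [  2.  22. -19. -87. -44.  30.] 0.0 pre [ -7.  12. -23. -77. -52.  22.] 0.0 lift [ 11.   4. -10. -61. -44. -12.] 0.0
  fin 90 55 [0.55, 0.15, 0.36] [ -17.   12.  -20. -100.  -74.  123.] 0.0
  fin 90 35 [0.55, 0.15, 0.36] [ 
[... 218 characters left out ...]
   12.  -20. -100.  -74.  -57.] 0.0
  fin 270 35 [0.55, 0.15, 0.36] [ -16.    5.  -31. -116.  -59.  -46.] 0.0
  fin 270 55 [0.5, 0.2, 0.4] [ -11.    3.  -24. -101.  -69.  -62.] 0.0
  fin 270 35 [0.5, 0.2, 0.4] [  -8.   -5.  -33. -117.  -50.  -52.] 0.0
[ 10.  -6. -26. -63. -29. -14.] 5.99651092545886e-11 [-36. -14. -26. -51. -43. -21.] 1.810639548929709e-10
t [-0.096  0.038  0.145] a [-0. -0.  0.] rows 4 -> [ 0.382 -0.208  0.335] low 0.324
t [0.124 0.211 0.066] a [-0.056 -0.017  0.087] rows 5 -> [ 0.473 -0.042  0.321] low 0.311
t [0.108 0.215 0.043] a [-0.046 -0.01   0.08 ] rows 5 -> [0.488 0.14  0.305] low 0.296
t [ 0.067  0.    -0.115] a [ 0. -0. -0.] rows 4 -> [0.488 0.14  0.205] low 0.195
```

```bash
cat > s9.py <<'E'
from kin import *
s=r.sense(); q0=np.array(s['joints']); g=np.array([.568,.207,.145])
G=tool(55,30,180); qg,_=ik(g,G,[2,22,-19,-87,-44,30]); qp,_=ik(g-.13*G[:,0],G,qg); qa,e=ik(g-.13*G[:,0]+[0,0,.1],G,qp)
q1,e1=ik(np.array(s['tcp_pos'])+[-.0,.03,.13],np.array(s['ee_rot']),q0)
jplan([q0,q1,qa,qp])
E
timeout 100 env OMP_NUM_THREADS=1 python3 s9.py
```

```text
t [-0.096  0.038  0.145] a [-0. -0.  0.] rows 4 -> [ 0.382 -0.208  0.335] low 0.324
t [0.128 0.208 0.066] a [-0.083 -0.009  0.131] rows 5 -> [ 0.476 -0.044  0.32 ] low 0.309
t [0.129 0.158 0.068] a [-0.066 -0.017  0.105] rows 4 -> [0.503 0.115 0.31 ] low 0.3
t [ 0.067  0.    -0.115] a [-0. -0. -0.] rows 3 -> [0.503 0.115 0.21 ] low 0.201
```

Emit:
play_rows([
  {"fingers": -1, "tx": -0.096, "ty": 0.038, "tz": 0.145, "ax": 0, "ay": 0, "az": 0},
  {"fingers": -1, "tx": -0.096, "ty": 0.038, "tz": 0.145, "ax": 0, "ay": 0, "az": 0},
  {"fingers": -1, "tx": -0.096, "ty": 0.038, "tz": 0.145, "ax": 0, "ay": 0, "az": 0},
  {"fingers": -1, "tx": -0.096, "ty": 0.038, "tz": 0.145, "ax": 0, "ay": 0, "az": 0},
])

```text
time_s: 16.43
tcp_pos: [0.3852, -0.2084, 0.3384]
ee_rot: [[0.821, -0.087, 0.564], [0.066, 0.996, 0.057], [-0.567, -0.01, 0.824]]
wrist_force: [0.2, 0.6, 0.2]
gripper_width: 0.999
```

Emit:
play_rows([
  {"fingers": -1, "tx": 0.128, "ty": 0.208, "tz": 0.066, "ax": -0.083, "ay": -0.009, "az": 0.131},
  {"fingers": -1, "tx": 0.128, "ty": 0.208, "tz": 0.066, "ax": -0.083, "ay": -0.009, "az": 0.131},
  {"fingers": -1, "tx": 0.128, "ty": 0.208, "tz": 0.066, "ax": -0.083, "ay": -0.009, "az": 0.131},
  {"fingers": -1, "tx": 0.128, "ty": 0.208, "tz": 0.066, "ax": -0.083, "ay": -0.009, "az": 0.131},
  {"fingers": -1, "tx": 0.128, "ty": 0.208, "tz": 0.066, "ax": -0.083, "ay": -0.009, "az": 0.131},
])

```text
time_s: 16.85
tcp_pos: [0.4801, -0.0424, 0.3162]
ee_rot: [[0.697, -0.545, 0.466], [0.462, 0.838, 0.289], [-0.548, 0.014, 0.836]]
wrist_force: [0.5, -0.4, -0.6]
gripper_width: 0.998
```

Emit:
play_rows([
  {"fingers": -1, "tx": 0.129, "ty": 0.158, "tz": 0.068, "ax": -0.066, "ay": -0.017, "az": 0.105},
  {"fingers": -1, "tx": 0.129, "ty": 0.158, "tz": 0.068, "ax": -0.066, "ay": -0.017, "az": 0.105},
  {"fingers": -1, "tx": 0.129, "ty": 0.158, "tz": 0.068, "ax": -0.066, "ay": -0.017, "az": 0.105},
  {"fingers": -1, "tx": 0.129, "ty": 0.158, "tz": 0.068, "ax": -0.066, "ay": -0.017, "az": 0.105},
  {"fingers": -1, "tx": 0.129, "ty": 0.158, "tz": 0.068, "ax": -0.066, "ay": -0.017, "az": 0.105},
])

```text
time_s: 17.27
tcp_pos: [0.505, 0.1203, 0.307]
ee_rot: [[0.486, -0.824, 0.29], [0.718, 0.566, 0.404], [-0.498, 0.012, 0.867]]
wrist_force: [-0.5, 0.1, 0.4]
gripper_width: 0.997
```

Emit:
play_rows([
  {"fingers": -1, "tx": 0.067, "ty": 0, "tz": -0.115, "ax": 0, "ay": 0, "az": 0},
  {"fingers": -1, "tx": 0.067, "ty": 0, "tz": -0.115, "ax": 0, "ay": 0, "az": 0},
  {"fingers": -1, "tx": 0.067, "ty": 0, "tz": -0.115, "ax": 0, "ay": 0, "az": 0},
  {"fingers": -1, "tx": 0.067, "ty": 0, "tz": -0.115, "ax": 0, "ay": 0, "az": 0},
  {"fingers": -1, "tx": 0.067, "ty": 0, "tz": -0.115, "ax": 0, "ay": 0, "az": 0},
])

```text
time_s: 17.68
tcp_pos: [0.5044, 0.1153, 0.2077]
ee_rot: [[0.492, -0.82, 0.292], [0.713, 0.572, 0.406], [-0.5, 0.009, 0.866]]
wrist_force: [0.5, 0.9, 0.5]
gripper_width: 0.999
```

```bash
timeout 60 python3 - <<'E'
from kin import *
s=show(); p=viewer.capture('wrist'); im=p['image'].copy()
for X,c in [((.568,.207,.181),(255,0,0)),((.568,.207,.06),(0,255,0))]:
    u=wproj(p,s,X); print(u); cv2.drawMarker(im,tuple(int(round(v)) for v in u),c,0,12,1)
for k in spotter.silhouettes('sampler',p): 
    ys,xs=np.where(k['region']); print(round(k['score'],2),k['uv'],xs.min(),xs.max(),ys.min(),ys.max())
cv2.imwrite('pics/w3.png',im[:,:,::-1]); np.save('w3.npy',(p,s),allow_pickle=True)
E
```

```text
17.68 J [ -7.8  11.  -22.9 -75.7 -52.9  21.1] p [0.5044 0.1153 0.2077] F [0.5 0.9 0.5] w 0.999
[[0.492, -0.82, 0.292], [0.713, 0.572, 0.406], [-0.5, 0.009, 0.866]]
[283.26005857 249.39550326]
[282.52938273 121.29507409]
0.92 [284.8, 194.5] 274 299 121 251
0.18 [68.4, 61.0] 13 111 0 116
```

View pics/w3.png

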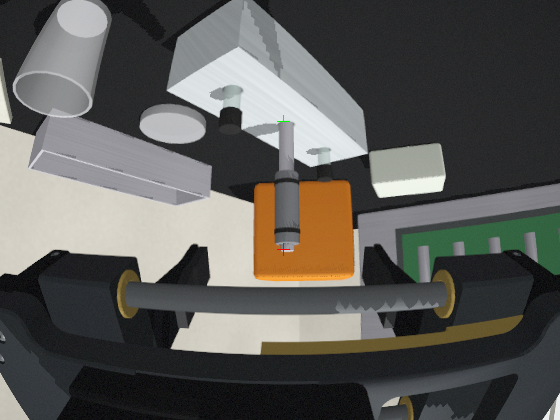

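The sampler shows at column 286–287 against 283 predicted, so it is about 3 mm to tool +y. It stands upright with the tubes on either side. Correcting and moving in.

```bash
timeout 60 python3 - <<'E'
from kin import *
p,s=np.load('w3.npy',allow_pickle=True)
for o in (0,.003,.004):
    X=np.array([.568,.207,.145])+o*np.array([-.82,.572,0]); print(wproj(p,s,X).round(1))
G=tool(55,30,180); g=np.array([.5655,.2087,.145]); plan([(g-.06*G[:,0],G),(g,G)])
E
```

```text
[283.  208.1]
[286.4 208.1]
[287.6 208.1]
t [ 0.0919  0.0051 -0.0018] a [-0.0005  0.0009 -0.0012] rows 2 -> [0.536 0.166 0.175]
t [0.08 0.   0.  ] a [-0. -0.  0.] rows 2 -> [0.566 0.209 0.145]
```

Emit:
play_rows([
  {"fingers": -1, "tx": 0.05, "ty": 0.005, "tz": -0.001, "ax": 0, "ay": 0.001, "az": -0.001},
  {"fingers": -1, "tx": 0.092, "ty": 0.005, "tz": -0.002, "ax": 0, "ay": 0.001, "az": -0.001},
  {"fingers": -1, "tx": 0.132, "ty": 0.005, "tz": -0.002, "ax": 0, "ay": 0.001, "az": -0.001},
  {"fingers": -1, "tx": 0.16, "ty": 0.005, "tz": -0.002, "ax": 0, "ay": 0.001, "az": -0.001},
  {"fingers": -1, "tx": 0.17, "ty": 0.005, "tz": -0.002, "ax": 0, "ay": 0.001, "az": -0.001},
])

```text
time_s: 18.2
tcp_pos: [0.565, 0.2098, 0.1451]
ee_rot: [[0.495, -0.82, 0.288], [0.711, 0.573, 0.408], [-0.5, 0.002, 0.866]]
wrist_force: [-0.3, -0.2, 0.9]
gripper_width: 1.004
```

Emit:
play_rows([
  {"fingers": -1, "tx": 0, "ty": 0, "tz": 0, "ax": 0, "ay": 0, "az": 0},
  {"fingers": 0.4, "tx": 0, "ty": 0, "tz": 0, "ax": 0, "ay": 0, "az": 0},
  {"fingers": 0.4, "tx": 0, "ty": 0, "tz": 0, "ax": 0, "ay": 0, "az": 0},
  {"fingers": 0.4, "tx": 0, "ty": 0, "tz": 0, "ax": 0, "ay": 0, "az": 0},
  {"fingers": 0.4, "tx": 0, "ty": 0, "tz": 0, "ax": 0, "ay": 0, "az": 0},
])

```text
time_s: 18.62
tcp_pos: [0.5636, 0.207, 0.1455]
ee_rot: [[0.497, -0.818, 0.289], [0.709, 0.575, 0.409], [-0.501, 0.002, 0.866]]
wrist_force: [0.1, -1.1, 0.2]
gripper_width: 0.779
```

```bash
timeout 60 python3 - <<'E'
from kin import *
s=show(); p=viewer.capture('wrist'); u=wproj(p,s,(.5655,.2087,.145)); print(u)
for k in spotter.silhouettes('sampler',p)[:1]:
    ys,xs=np.where(k['region']); print(k['score'],k['uv'],[(y,xs[ys==y].min(),xs[ys==y].max()) for y in range(ys.min(),ys.max(),15)])
cv2.imwrite('pics/w4.png',p['image'][:,:,::-1])
G=tool(55,30,180); plan([([.5655,.2087,.145],G)])
E
```

```text
18.62 J [  1.7  21.5 -19.5 -86.8 -44.1  29.3] p [0.5636 0.207  0.1455] F [ 0.1 -1.1  0.2] w 0.779
[[0.497, -0.818, 0.289], [0.709, 0.575, 0.409], [-0.501, 0.002, 0.866]]
[280.4058906  277.50565415]Traceback (most recent call last):
  File "<stdin>", line 4, in <module>
    return umr_minimum(a, axis, None, out, keepdims, initial, where)
ValueError: zero-size array to reduction operation minimum which has no identity
```

```bash
timeout 60 python3 - <<'E'
from kin import *
s=show(); p=viewer.capture('wrist'); im=p['image'].copy()
u=wproj(p,s,s['tcp_pos']); print(u); cv2.drawMarker(im,tuple(int(round(v)) for v in u),(255,0,0),0,14,1)
cv2.imwrite('pics/w4.png',cv2.resize(im[100:380,150:420],(771,800))[:600,:,::-1])
E
```

```text
18.72 J [  1.7  21.5 -19.5 -86.8 -44.1  29.3] p [0.5635 0.2072 0.145 ] F [ 0.2  0.  -0.7] w 0.692
[[0.496, -0.818, 0.29], [0.709, 0.575, 0.409], [-0.501, 0.003, 0.865]]
[281.56156304 278.35100625]
```

View pics/w4.png

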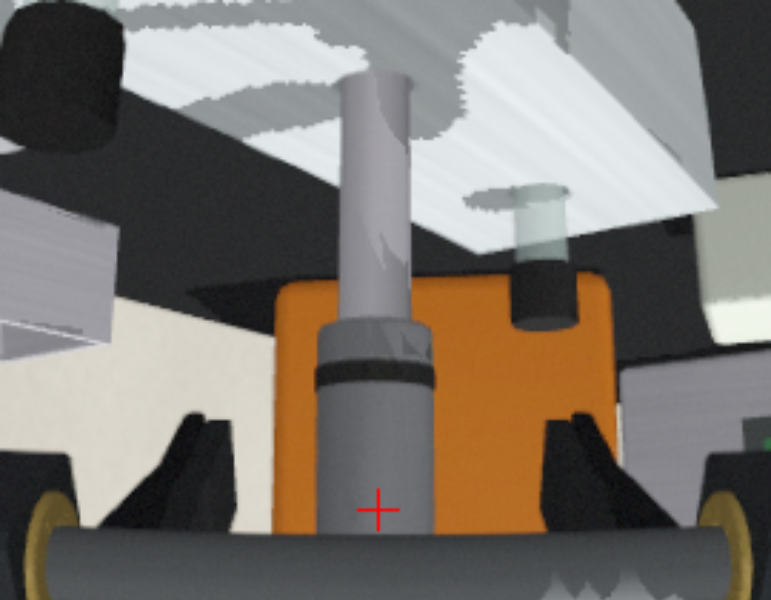

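The handle's centre is at column 375 and the finger midpoint at 388, so I'll shift about 2 mm to tool −y. Then close and draw straight up.

Emit:
play_rows([
  {"fingers": 0.4, "tx": 0.002, "ty": -0.0027, "tz": 0, "ax": 0, "ay": 0, "az": 0},
  {"fingers": 0.4, "tx": 0.002, "ty": -0.0027, "tz": 0, "ax": 0, "ay": 0, "az": 0},
  {"fingers": 1, "tx": 0.002, "ty": -0.0027, "tz": 0, "ax": 0, "ay": 0, "az": 0},
  {"fingers": 1, "tx": 0.002, "ty": -0.0027, "tz": 0, "ax": 0, "ay": 0, "az": 0},
  {"fingers": 1, "tx": 0.002, "ty": -0.0027, "tz": 0, "ax": 0, "ay": 0, "az": 0},
])

```text
time_s: 19.18
tcp_pos: [0.5659, 0.2076, 0.1434]
ee_rot: [[0.495, -0.819, 0.291], [0.71, 0.574, 0.409], [-0.502, 0.004, 0.865]]
wrist_force: [-0.1, 0.2, -0.2]
gripper_width: 0.264
```

Emit:
play_rows([
  {"fingers": 1, "tx": 0, "ty": 0, "tz": 0, "ax": 0, "ay": 0, "az": 0},
  {"fingers": 1, "tx": 0, "ty": 0, "tz": 0, "ax": 0, "ay": 0, "az": 0},
  {"fingers": 1, "tx": 0, "ty": 0, "tz": 0, "ax": 0, "ay": 0, "az": 0},
  {"fingers": 1, "tx": 0, "ty": 0, "tz": 0, "ax": 0, "ay": 0, "az": 0},
  {"fingers": 1, "tx": 0, "ty": 0, "tz": 0, "ax": 0, "ay": 0, "az": 0},
])

```text
time_s: 19.6
tcp_pos: [0.5659, 0.2075, 0.1435]
ee_rot: [[0.495, -0.819, 0.291], [0.709, 0.574, 0.409], [-0.502, 0.004, 0.865]]
wrist_force: [0.5, -0.2, -0.3]
gripper_width: 0.246
```

```bash
cat > s10.py <<'E'
from kin import *
s=show(); p0=np.array(s['tcp_pos']); G=np.array(s['ee_rot']); q0=np.array(s['joints'])
ql,e=ik(p0+[0,0,.18],G,q0); print(ql.round(),e)
plan([(p0+[0,0,.09],G),(p0+[0,0,.18],G)],maxd=.1)
E
timeout 60 python3 s10.py
```

```text
19.6 J [  1.7  21.8 -19.2 -86.7 -44.1  29.2] p [0.5659 0.2075 0.1435] F [ 0.5 -0.2 -0.3] w 0.246
[[0.495, -0.819, 0.291], [0.709, 0.574, 0.409], [-0.502, 0.004, 0.865]]
[ 10.   5. -11. -63. -43.  -8.] 7.675771704900364e-15
t [-0.0602  0.0004  0.1038] a [0. 0. 0.] rows 3 -> [0.566 0.208 0.233]
t [-0.0602  0.0005  0.1038] a [0. 0. 0.] rows 3 -> [0.566 0.208 0.323]
```

Width 21.4 mm and no side force. Drawing straight up.

Emit:
play_rows([
  {"fingers": 1, "tx": -0.01, "ty": 0, "tz": 0.0173, "ax": 0, "ay": 0, "az": 0},
  {"fingers": 1, "tx": -0.0225, "ty": 0, "tz": 0.0389, "ax": 0, "ay": 0, "az": 0},
  {"fingers": 1, "tx": -0.035, "ty": 0, "tz": 0.0605, "ax": 0, "ay": 0, "az": 0},
  {"fingers": 1, "tx": -0.0475, "ty": 0, "tz": 0.0821, "ax": 0, "ay": 0, "az": 0},
  {"fingers": 1, "tx": -0.06, "ty": 0, "tz": 0.1037, "ax": 0, "ay": 0, "az": 0},
])

```text
time_s: 20.02
tcp_pos: [0.5656, 0.2074, 0.2337]
ee_rot: [[0.494, -0.819, 0.292], [0.71, 0.574, 0.409], [-0.502, 0.005, 0.865]]
wrist_force: [-0.4, 0.4, -2.4]
gripper_width: 0.242
```

Emit:
play_rows([
  {"fingers": 1, "tx": -0.015, "ty": 0, "tz": 0.026, "ax": 0, "ay": 0, "az": 0},
  {"fingers": 1, "tx": -0.03, "ty": 0, "tz": 0.052, "ax": 0, "ay": 0, "az": 0},
  {"fingers": 1, "tx": -0.045, "ty": 0, "tz": 0.078, "ax": 0, "ay": 0, "az": 0},
  {"fingers": 1, "tx": -0.06, "ty": 0, "tz": 0.104, "ax": 0, "ay": 0, "az": 0},
  {"fingers": 1, "tx": -0.06, "ty": 0, "tz": 0.104, "ax": 0, "ay": 0, "az": 0},
])

```text
time_s: 20.43
tcp_pos: [0.5673, 0.208, 0.3292]
ee_rot: [[0.499, -0.82, 0.282], [0.711, 0.573, 0.409], [-0.496, -0.003, 0.868]]
wrist_force: [0.3, 1.2, -0.2]
gripper_width: 0.243
```

```bash
cat > s11.py <<'E'
from kin import *
s=show(); p0=np.array(s['tcp_pos']); G=np.array(s['ee_rot']); q0=np.array(s['joints'])
zs=np.array([[.495,-.819,.291],[.709,.574,.409],[-.502,.004,.865]]).T@[0,0,1.]
for ro in (90,270):
    q,e=ik(np.array([.53,.18,.40]),tool(45,0,ro),[-12,3,-28,-108,-58,40+180-ro]); 
    print('fin',ro,q.round(),round(e,4),'axis',(fk(q)[1]@zs).round(3))
jplan([q0,q])
E
timeout 60 python3 s11.py
```

```text
20.43 J [ 10.3   5.1 -10.6 -63.  -43.2  -8.6] p [0.5673 0.208  0.3292] F [ 0.3  1.2 -0.2] w 0.243
[[0.499, -0.82, 0.282], [0.711, 0.573, 0.409], [-0.496, -0.003, 0.868]]
fin 90 [ -12.    2.  -25. -106.  -61.  121.] 0.0 axis [-0.967  0.257 -0.004]
fin 270 [ -12.    2.  -25. -106.  -61.  -59.] 0.0 axis [ 0.257 -0.967  0.004]
t [-0.023  0.029 -0.01 ] a [ 0.171 -0.039  0.014] rows 5 -> [0.539 0.205 0.331] low 0.276
t [-0.025  0.021  0.014] a [ 0.167 -0.051  0.029] rows 5 -> [0.526 0.201 0.354] low 0.266
t [-0.029  0.035  0.042] a [ 0.158 -0.055  0.051] rows 5 -> [0.529 0.182 0.396] low 0.301
t [-0.001  0.005  0.003] a [ 0.012 -0.004  0.005] rows 1 -> [0.53 0.18 0.4 ] low 0.305
```

Emit:
play_rows([
  {"fingers": 1, "tx": -0.023, "ty": 0.029, "tz": -0.01, "ax": 0.171, "ay": -0.039, "az": 0.014},
  {"fingers": 1, "tx": -0.023, "ty": 0.029, "tz": -0.01, "ax": 0.171, "ay": -0.039, "az": 0.014},
  {"fingers": 1, "tx": -0.023, "ty": 0.029, "tz": -0.01, "ax": 0.171, "ay": -0.039, "az": 0.014},
  {"fingers": 1, "tx": -0.023, "ty": 0.029, "tz": -0.01, "ax": 0.171, "ay": -0.039, "az": 0.014},
  {"fingers": 1, "tx": -0.023, "ty": 0.029, "tz": -0.01, "ax": 0.171, "ay": -0.039, "az": 0.014},
])

```text
time_s: 20.85
tcp_pos: [0.5372, 0.2043, 0.3238]
ee_rot: [[0.52, -0.587, 0.621], [0.762, 0.648, -0.025], [-0.387, 0.486, 0.784]]
wrist_force: [0.1, -0.6, -1.6]
gripper_width: 0.247
```

Emit:
play_rows([
  {"fingers": 1, "tx": -0.025, "ty": 0.021, "tz": 0.014, "ax": 0.167, "ay": -0.051, "az": 0.029},
  {"fingers": 1, "tx": -0.025, "ty": 0.021, "tz": 0.014, "ax": 0.167, "ay": -0.051, "az": 0.029},
  {"fingers": 1, "tx": -0.025, "ty": 0.021, "tz": 0.014, "ax": 0.167, "ay": -0.051, "az": 0.029},
  {"fingers": 1, "tx": -0.025, "ty": 0.021, "tz": 0.014, "ax": 0.167, "ay": -0.051, "az": 0.029},
  {"fingers": 1, "tx": -0.025, "ty": 0.021, "tz": 0.014, "ax": 0.167, "ay": -0.051, "az": 0.029},
])

```text
time_s: 21.27
tcp_pos: [0.5247, 0.1998, 0.3467]
ee_rot: [[0.594, -0.268, 0.759], [0.774, 0.449, -0.447], [-0.221, 0.853, 0.473]]
wrist_force: [-0.6, -0.7, -2.1]
gripper_width: 0.238
```

Emit:
play_rows([
  {"fingers": 1, "tx": -0.029, "ty": 0.035, "tz": 0.042, "ax": 0.158, "ay": -0.055, "az": 0.051},
  {"fingers": 1, "tx": -0.029, "ty": 0.035, "tz": 0.042, "ax": 0.158, "ay": -0.055, "az": 0.051},
  {"fingers": 1, "tx": -0.029, "ty": 0.035, "tz": 0.042, "ax": 0.158, "ay": -0.055, "az": 0.051},
  {"fingers": 1, "tx": -0.029, "ty": 0.035, "tz": 0.042, "ax": 0.158, "ay": -0.055, "az": 0.051},
  {"fingers": 1, "tx": -0.029, "ty": 0.035, "tz": 0.042, "ax": 0.158, "ay": -0.055, "az": 0.051},
])

```text
time_s: 21.68
tcp_pos: [0.5285, 0.1808, 0.3886]
ee_rot: [[0.702, 0.001, 0.712], [0.712, 0.033, -0.702], [-0.024, 0.999, 0.023]]
wrist_force: [-1.1, 0.1, -1.5]
gripper_width: 0.246
```

Emit:
play_rows([
  {"fingers": 1, "tx": -0.001, "ty": 0.005, "tz": 0.003, "ax": 0.012, "ay": -0.004, "az": 0.005},
  {"fingers": 1, "tx": -0.001, "ty": 0.005, "tz": 0.003, "ax": 0.012, "ay": -0.004, "az": 0.005},
  {"fingers": 1, "tx": -0.001, "ty": 0.005, "tz": 0.003, "ax": 0.012, "ay": -0.004, "az": 0.005},
])

```text
time_s: 21.93
tcp_pos: [0.5304, 0.1791, 0.3946]
ee_rot: [[0.709, 0.009, 0.705], [0.705, 0.002, -0.709], [-0.008, 1.0, -0.006]]
wrist_force: [0.0, -0.2, -1.1]
gripper_width: 0.245
```

```bash
cat > s12.py <<'E'
from kin import *
s=show(); R=np.array(s['ee_rot']); P=np.array(s['tcp_pos'])
zs=np.array([[.495,-.819,.291],[.709,.574,.409],[-.502,.004,.865]]).T@[0,0,1.]
a=R@zs; print('axis',a.round(3),'elev deg',np.degrees(np.arcsin(a[2])))
foot,top=P-.1335*a,P+.0375*a; out=[]
for n in ('side','top'):
    c=viewer.capture(n); im=c['image'].copy(); m=(proj(c,foot)+proj(c,top))/2; x0,y0=(m-60).astype(int).clip(0); k=400/120
    f=c['image'][y0:y0+120,x0:x0+120]; cr=cv2.resize(f,(400,400),interpolation=cv2.INTER_CUBIC)
    for X in (foot,top): cv2.drawMarker(cr,tuple(int(v) for v in (proj(c,X)-[x0,y0])*k),(255,0,0),0,14,1)
    out.append(cr)
can=np.hstack(out); cv2.imwrite('pics/fin.png',can[:,:,::-1])
E
timeout 60 python3 s12.py
```

```text
21.93 J [ -11.9    1.9  -25.2 -106.1  -60.5  -59.2] p [0.5304 0.1791 0.3946] F [ 0.  -0.2 -1.1] w 0.245
[[0.709, 0.009, 0.705], [0.705, 0.002, -0.709], [-0.008, 1.0, -0.006]]
axis [ 0.254 -0.967  0.003] elev deg 0.174699466709249
```

View pics/fin.png

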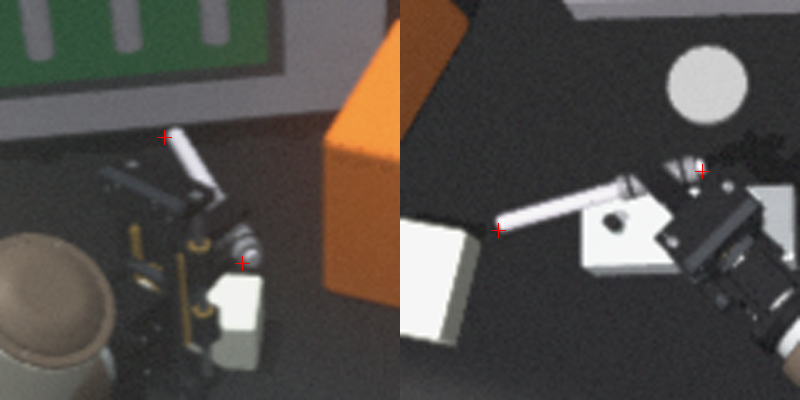

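The sampler is held level. Both its ends sit about 10 crop px (≈3 mm) from the marks by the same shift in the side view, so there is no tilt. Letting it settle, then a numeric last check.

Emit:
play_rows([
  {"fingers": 1, "tx": 0, "ty": 0, "tz": 0, "ax": 0, "ay": 0, "az": 0},
  {"fingers": 1, "tx": 0, "ty": 0, "tz": 0, "ax": 0, "ay": 0, "az": 0},
  {"fingers": 1, "tx": 0, "ty": 0, "tz": 0, "ax": 0, "ay": 0, "az": 0},
  {"fingers": 1, "tx": 0, "ty": 0, "tz": 0, "ax": 0, "ay": 0, "az": 0},
  {"fingers": 1, "tx": 0, "ty": 0, "tz": 0, "ax": 0, "ay": 0, "az": 0},
])

```text
time_s: 22.45
tcp_pos: [0.5303, 0.1795, 0.3949]
ee_rot: [[0.709, 0.01, 0.705], [0.705, 0.001, -0.709], [-0.007, 1.0, -0.006]]
wrist_force: [-0.5, 0.2, -1.2]
gripper_width: 0.247
```

```bash
timeout 60 python3 - <<'E'
from kin import *
s=show(); print('vel',np.abs(s['joint_velocities']).max())
zs=np.array([[.495,-.819,.291],[.709,.574,.409],[-.502,.004,.865]]).T@[0,0,1.]
print('elev',np.degrees(np.arcsin((np.array(s['ee_rot'])@zs)[2])))
for n in ('side','top'):
    p=viewer.capture(n); u0,u1=proj(p,[.499,-.231,.07]),proj(p,[.499,-.231,.174]); print(n,'want mid',((u0+u1)/2).round(1),[(np.round(d['uv'],1).tolist(),round(d['score'],2)) for d in spotter.find_in('bottle',p)[:5]])
job.finish_job()
E
```

```text
22.45 J [ -11.9    1.8  -25.2 -106.2  -60.5  -59.2] p [0.5303 0.1795 0.3949] F [-0.5  0.2 -1.2] w 0.247
[[0.709, 0.01, 0.705], [0.705, 0.001, -0.709], [-0.007, 1.0, -0.006]]
vel 0.08510823856990561
elev 0.1181860451761265
side want mid [271.  288.6] [([281.2, 364.2], 0.84), ([274.5, 289.9], 0.81), ([281.3, 248.0], 0.67), ([210.6, 330.8], 0.67), ([264.1, 113.7], 0.23)]
top want mid [346.1 216. ] [([384.0, 217.2], 0.82), ([292.8, 208.6], 0.61), ([362.0, 265.4], 0.6), ([343.6, 218.0], 0.58), ([335.1, 273.3], 0.58)]
the job is handed in; nothing more can be done
```

The job is done and handed in at about 22.5 s of the 67 s allowed, with the sampler still held level.

**Bottle:** I lifted it off the stirrer and tipped it until its cap pointed 160° from upright. I then turned it back and lowered it onto the plate until the wrist felt about 4 N of contact, and released it there.
- The picture after release showed it upright, about 4 mm from the plate's centre.
- In the last check the spotter put it 3–4 px (roughly 7–9 mm) from where I expected, in both views. The spotter is only roughly accurate, so the centring is good to several millimetres rather than exact.

**Sampler:** I gripped it by the handle (measured width 21.4 mm), drew it straight up out of the middle well and turned it level.
- The last readings give a tilt of about 0.1° from the tool pose, 0.39 m above the bench with the joints nearly still.
- In the final pictures its ends sat about 3 px from the predicted marks in the side view, both shifted the same way, so there was no sign of it slipping in the grip.

**Other checks:** The wrist camera and the fixed cameras disagreed by 2–4 mm sideways, so I centred the sampler grip on the fingers as seen. I saw no contact with other ware. In the last check the spotter's hits for the look-alikes lay where they had stood at the start, but I did not check the remaining ware one by one.

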